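Pack cabinet pulls in a lidded tub and lock it on its carrier board

ROBOT

A 6-joint arm with a two-finger parallel gripper is mounted at the origin on the work surface. World frame = base frame: x ahead of the robot, y to its left, z up, the work surface at z = 0. Lengths are in mm, angles in rad, forces in N, time in s.
With the tool pointing down it reaches from about 350 to 775 mm from the base axis. Payload 7.3 kg.
Tool frame: the origin (TCP) lies on the mounting face of the last link; the fingertips stand 178 mm ahead of it and the grasp point (between the pads) lies 159 mm ahead of it; z points along the fingers, y is the line along which they close (so a half turn about z gives the same grasp; the last joint's range is limited). The gripper opens to 92 mm and grips with 3 to 60 N. Pads are 19 mm wide; open, the fingers measure 130 mm over their backs; the gripper's body (75 mm by 190 mm) begins 47 mm behind the grasp point.
Start: joints at [-1.4, 0.342, 1.524, -0, 1.275, -0.146], TCP at [163.572, -498.871, 404.741] pointing down, gripper open.
Joint ranges: [-2.53, 2.53], [-0.77, 2.02], [0.04, 2.7], [-1, 4.14], [0.28, 2.66], [-3.11, 3.11]. Speed limits (rad/s): [2.57, 2.57, 3.14, 3.14, 3.14, 3.14].

INTERFACE

Orientations are given as [roll, pitch, yaw] about the fixed x, y, z axes, in that order (R = Rz(yaw) Ry(pitch) Rx(roll)).
In Python, from plant import bot gives the robot as it stands.
- The arm moves only by the shell command python3 shift.py FILE, which reads ROWS from the file FILE. ROWS is one flat JSON list of numbers that holds 1 to 5 rows one after another, with no inner brackets; each row has 5 numbers: the finger opening in mm, then dx, dy, dz in mm, then a turn about the tool's z in rad; each row is the pose to reach, as a shift and turn from the pose commanded when the command began, along the tool's axes at that moment; what a row does not reach only later rows make up. A row lasts 1/8 s, in which the tool goes at most 62.5 mm and 0.188 rad, less where a joint would pass 70% of its speed; a pose out of reach is approached as far as the arm can. The fingers move at their own pace and stop on an object; the grip force is fixed at half the most. Time passes only in rows, so rows that do not move let the fingers close. It prints the time, the measured TCP pose, the force, the opening and the grip force at its end. Input that does not fit is refused with a message, and nothing moves.
- bot.get_obs(): the state, without advancing time (a new reading comes with each control period).
- bot.capture(name): name is "side" or "top" or "wrist"; returns a dict with "color" (384x512x3 uint8, red, green, blue), "K" (3x3 intrinsics, pixels), "k1" (the pictures are not rectified: a ray, as slopes to the right and down, at radius r is drawn at 1 + k1 r^2 times it, then the intrinsics apply), "R" (3x3) and "t" (3): a world point X has camera coordinates R X + t. Camera axes: x right, y down, z forward; pixel columns grow to the right and rows downward; lengths in mm; the calibration is good to about 2 mm. A picture is of the moment at which its call begins. There is no depth.
- bot.close_job(): hands the job in; it is judged then, once.
The state is a dict: "time": time; "joint_positions": joint angles; "dq": joint speeds; "tau": joint torques, N m; "tool_pos": TCP position; "tcp_rot": TCP orientation; "contact_force": force on the tool from outside, world axes, zero at the start; "moment": the same for the moment, N m; "grip_width": finger opening in mm; "finger_force": force on a finger pad.
Only numpy, scipy, OpenCV 4.12 (cv2) and the standard library are available. Lean on these libraries where they do the work, as an engineer would, in place of code of your own. Each camera call takes 0.05 s, during which the arm holds its last target. There are 200 camera calls.

TASK

Get the parts tub ready to travel on its carrier board: push it snugly up against both stops, put the steel stake that was left in it on the newspaper, and pack every cabinet pull from the bench into the tub in a single layer, so that all lie below the fill line. Then put the lid on so that it sits fully down all round, and finally, keeping the hold-down's lock tab pressed, slide the hold-down fully home over the edge of the lid and let the tab spring up locked. Leave the other things on the bench where they are.

Things in the scene. Friction and masses are not known exactly. Their poses are not given: they have to be found in the camera images.
- carrier: Fixed wooden carrier board 370 (x) x 270 (y) x 10 mm with two aluminium angle stops 30 mm high. Origin: centre of its underside, on the bench. Far stop: face at x +150, spanning y -69 to +121 mm; side stop: face at y +125, spanning x +23 to +143 mm. The tub goes into their corner, its centre then at x +83, y +26 mm. The hold-down's rail lies along x at y +26, from x -182 to -22 mm, 34 mm high.
- tub: Yellow open plastic tub, outside 134 (x) x 198 (y) x 54 mm high, walls and floor 4 mm (inside 126 x 190 x 50), 0.35 kg, loose on the carrier board, short of the stops and a little askew. Dark fill line inside, 44 mm above the underside. Origin: centre of its underside (10 mm above the bench).
- lid: Yellow lid, plate 138 (x) x 202 (y) x 5 mm; ribs under it, 6 mm deep, form a frame of 121 x 185 mm that drops into the tub's mouth. Handle: bar along y, 90 mm long, 14 wide (x), from 25 to 37 mm above the origin. Origin: centre, at the ribs' lower edge (0 on the bench); seated, 48 mm above the tub's origin. Does not seat over things higher than the rim. 0.15 kg.
- stake: Dark steel bench stake (a small mushroom anvil) that stands in the tub and sticks out above its rim: square foot 60 x 60 x 16 mm, round neck 28 mm across, square head 44 x 44 x 18 mm (from 51 to 69 mm above the origin), sides parallel to x and y. Origin: centre of the foot's underside. About 0.7 kg.
- stake_mid (a point): The middle of the stake, on its axis 35 mm above its origin.
- pull1: Cast aluminium cabinet pull: back plate 110 (x) x 34 (y) x 5 mm and, on two legs, a grip bar along x, 96 mm long, 12 wide (y), from 26 to 36 mm above the origin. Origin: centre of the plate's underside. 0.14 kg. Stands on the bench. Two to four such pulls are present, all alike.
- pull2: Cast aluminium cabinet pull: back plate 110 (x) x 34 (y) x 5 mm and, on two legs, a grip bar along x, 96 mm long, 12 wide (y), from 26 to 36 mm above the origin. Origin: centre of the plate's underside. 0.14 kg. Stands on the bench. Two to four such pulls are present, all alike.
- pull3: Cast aluminium cabinet pull: back plate 110 (x) x 34 (y) x 5 mm and, on two legs, a grip bar along x, 96 mm long, 12 wide (y), from 26 to 36 mm above the origin. Origin: centre of the plate's underside. 0.14 kg. Stands on the bench. Two to four such pulls are present, all alike.
- pull4: Cast aluminium cabinet pull: back plate 110 (x) x 34 (y) x 5 mm and, on two legs, a grip bar along x, 96 mm long, 12 wide (y), from 26 to 36 mm above the origin. Origin: centre of the plate's underside. 0.14 kg. Stands on the bench. Two to four such pulls are present, all alike.
- newspaper: Folded newspaper lying fixed on the bench, 170 (x) x 200 (y) x 2 mm. Origin: centre of its underside.
- keeper (a joint): Hold-down: steel carriage 60 x 60 mm, top 80 mm above the bench, on the board's rail; slides along the board's +x towards the tub. Metres: 0 drawn back, 0.072 home; starts between 0 and 0.015. Light (about 2 N) while its lock tab is down; with the tab up, locked by a rack of notches every 12 mm (0, 0.012 .. 0.072), the last being home.
- tab (a joint): Sprung lock tab on top of the carriage; metres pressed down: 0 up (locked in a notch), 0.008 fully down. Pressed past 0.005 it frees the slide; let go between notches it rides at about 0.0045 and snaps up at the next notch. 2.5 N to start, 8 N fully down.
- tab_top (a point): Centre of the tab's top face, 26 (x) x 30 (y) mm, 92 mm above the bench when up; moves with the slide. 28 mm ahead of it (board's +x) is the rear face of a thumb ledge on the carriage, 44 mm wide, 106 mm above the bench, against which a finger on the tab can push.
- tongue_tip (a point): Middle of the lower front edge of the hold-down's flat tongue: 40 mm wide, 69 mm long ahead of the carriage, underside 72 mm above the bench, 3 mm above a seated lid (it will not pass over a lid standing proud). Home, it overlaps the lid by about 27 mm.
- tin: Open steel tin, 72 mm across, 60 mm high, a bystander among the pulls (leave alone). Origin: centre of its underside.

How it is judged (in metres and radians):
On the way, in this order (a step that is already met when the one before it is completed fails the run):
1. the stake is out of the tub, on the newspaper, and all pulls lie in the tub in one layer (x of pull1 in the frame of tub between -0.063 and 0.063 m and y of pull1 in the frame of tub between -0.095 and 0.095 m and z of pull1 in the frame of tub between 0 and 0.03 m and x of pull2 in the frame of tub between -0.063 and 0.063 m and y of pull2 in the frame of tub between -0.095 and 0.095 m and z of pull2 in the frame of tub between 0 and 0.03 m and x of pull3 in the frame of tub between -0.063 and 0.063 m and y of pull3 in the frame of tub between -0.095 and 0.095 m and z of pull3 in the frame of tub between 0 and 0.03 m and x of pull4 in the frame of tub between -0.063 and 0.063 m and y of pull4 in the frame of tub between -0.095 and 0.095 m and z of pull4 in the frame of tub between 0 and 0.03 m and x of stake_mid in the frame of newspaper between -0.085 and 0.085 m and y of stake_mid in the frame of newspaper between -0.1 and 0.1 m and height (world z) of stake_mid below 0.06 m), for 0.2 s.
2. the lid is seated on the tub (x of pull1 in the frame of tub between -0.063 and 0.063 m and y of pull1 in the frame of tub between -0.095 and 0.095 m and z of pull1 in the frame of tub between 0 and 0.03 m and x of pull2 in the frame of tub between -0.063 and 0.063 m and y of pull2 in the frame of tub between -0.095 and 0.095 m and z of pull2 in the frame of tub between 0 and 0.03 m and x of pull3 in the frame of tub between -0.063 and 0.063 m and y of pull3 in the frame of tub between -0.095 and 0.095 m and z of pull3 in the frame of tub between 0 and 0.03 m and x of pull4 in the frame of tub between -0.063 and 0.063 m and y of pull4 in the frame of tub between -0.095 and 0.095 m and z of pull4 in the frame of tub between 0 and 0.03 m and z of lid in the frame of tub between 0.044 and 0.0505 m and horizontal distance between lid and tub below 0.006 m and angle between the z axis of lid and the z axis of tub, either way round below 0.03 rad), for 0.2 s.
3. the hold-down is home and locked over the lid, the tub against both stops (z of lid in the frame of tub between 0.044 and 0.0505 m and horizontal distance between lid and tub below 0.006 m and angle between the z axis of lid and the z axis of tub, either way round below 0.03 rad and x of tub in the frame of carrier above 0.0795 m and y of tub in the frame of carrier above 0.0225 m and angle between the x axis of tub and the x axis of carrier, either way round below 0.035 rad and z of tub in the frame of carrier below 0.014 m and value of joint keeper above 0.069 m and value of joint tab below 0.003 m), for 0.2 s.
At the end, for the whole second after the job is handed in: Tub within 3.5 mm of both stops, square to 2 deg; stake on the newspaper; every pull in the tub in one layer (origin under 30 mm above the tub's underside); lid down to 2.5 mm, centred to 6 mm, level to 0.03 rad; hold-down past 69 mm, its tab up (under 3 mm); all at rest (all of step 1 and all of step 3 and linear speed of each of tub, lid, stake below 0.02 m/s); the robot touches nothing.
It fails at once if the tin is disturbed (moved over 3 cm) (distance of tin from where it was at the start of the episode above 0.03 m).
Of pull1, pull2, pull3, pull4 only 2 to 4 are there at a start; the rules pass over those that are not, and their reading is None.
At some moment in a run one of pull1, pull2, pull3, pull4, lid may be knocked a few centimetres aside while the robot is not near it.
Once in a run the grip may slacken for a moment while it holds something.
It also fails if it takes over 210 s, if anything falls off the work surface, if the arm or the gripper's body presses on something with over 40 N, if the wrist force passes 120 N, or if a joint passes its speed limit or range.

## Working session

There is one attempt and no reset: what is moved stays moved. The work goes in short steps, Python scripts to look and compute and a shell command to move; the robot and the scene stay as the last step left them, time stands still between calls to the robot, and variables do not carry over. Pictures are saved under pics/ and viewed, at most 14 in all, crops included, and the job is handed in when it is done.

```bash
ls; mkdir -p pics; cat > h.py <<'E'
import numpy as np, cv2
from plant import bot
def cap(n,name=None):
    c=bot.capture(n)
    for k in("K","R","t"): c[k]=np.array(c[k],float)
    if name: cv2.imwrite(f"pics/{name}.png",c["color"][:,:,::-1])
    return c
def ray(c,u,v):
    K=c["K"]; d=np.array([(u-K[0,2])/K[0,0],(v-K[1,2])/K[1,1]]); s=d.copy()
    for _ in range(20): s=d/(1+c["k1"]*(s@s))
    return -c["R"].T@c["t"], c["R"].T@np.array([s[0],s[1],1])
def onz(c,u,v,z):
    o,d=ray(c,u,v); return o+d*(z-o[2])/d[2]
def tri(c1,p1,c2,p2):
    o1,d1=ray(c1,*p1);o2,d2=ray(c2,*p2)
    s=np.linalg.lstsq(np.c_[d1,-d2],o2-o1,rcond=None)[0]
    a=o1+s[0]*d1;b=o2+s[1]*d2; return (a+b)/2,np.linalg.norm(a-b)
def proj(c,X):
    p=c["R"]@np.array(X,float)+c["t"]; s=p[:2]/p[2]; s=s*(1+c["k1"]*(s@s))
    return c["K"][:2,:2]@s+c["K"][:2,2]
def comps(m,amin=60):
    m=cv2.morphologyEx(m.astype(np.uint8)*255,cv2.MORPH_OPEN,np.ones((2,2)))
    cs,_=cv2.findContours(m,cv2.RETR_EXTERNAL,cv2.CHAIN_APPROX_NONE)
    return sorted([c for c in cs if cv2.contourArea(c)>amin],key=cv2.contourArea,reverse=True)
E
python3 - <<'E'
from h import *
a=cap("top","top0");b=cap("side","side0")
for c in(a,b):print(c["K"],c["k1"],-c["R"].T@c["t"])
o=bot.get_obs();print(o)
im=np.hstack([a["color"],b["color"]])[:,:,::-1]
E
```

```text
pics
plant.py
shift.py
[[444.16263893   0.         256.22345608]
 [  0.         444.16263893 191.00695442]
 [  0.           0.           1.        ]] -0.14116370777267384 [ 487.6838611    -1.2960964  1186.42740205]
[[412.39658597   0.         258.20552151]
 [  0.         412.39658597 188.70460787]
 [  0.           0.           1.        ]] -0.0956598001707635 [163.91610692 970.09144345 684.79831734]
{'time': 0.1, 'joint_positions': array([-1.40005207e+00,  3.42651731e-01,  1.52490297e+00,  3.06834358e-06,
        1.27536927e+00, -1.46043362e-01]), 'dq': array([ 0.00205534, -0.00247378, -0.00159333,  0.00110472, -0.00110023,
        0.00058413]), 'tau': array([ 1.84005563e-03, -4.32003987e+01, -2.44694102e+01,  7.19109806e-02,
        5.26714569e-02, -5.48978846e-05]), 'tool_pos': array([ 163.52663119, -498.76640804,  404.12143709]), 'tcp_rot': array([-3.14027594e+00, -1.96642536e-04,  3.16786598e-01]), 'contact_force': array([ 0.4493832 , -0.13824352,  0.21074639]), 'moment': array([0.02503907, 0.02888887, 0.05819474]), 'finger_force': 0.0, 'grip_width': 91.68519534609509}
```

View pics/top0.png

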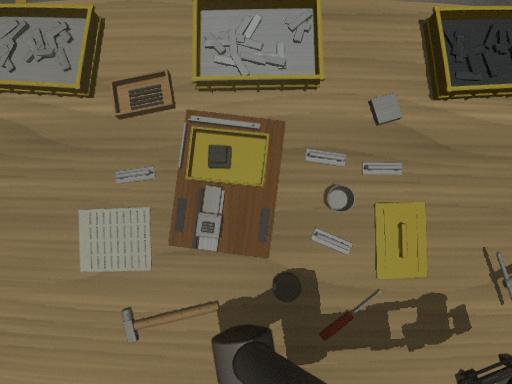

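View pics/side0.png

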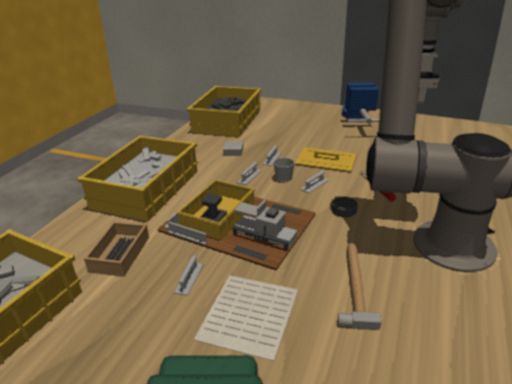

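Top view: carrier around (228,183), tub (228,156) with stake (220,156), hold-down (209,215), four pulls at (135,175), (326,157), (382,169), (331,241), tin (339,198), lid (401,240), newspaper (115,240). Now masks for numbers.

```bash
python3 - <<'E'
from h import *
a=cap("top");b=cap("side")
im=a["color"];hsv=cv2.cvtColor(im,cv2.COLOR_RGB2HSV)
v=cv2.resize(im[100:290,75:440],None,fx=2.19,fy=2.19,interpolation=cv2.INTER_CUBIC)
cv2.imwrite("pics/crop0.png",v[:,:,::-1])
def show(n,m,z,box):
    M=np.zeros(m.shape,bool);x0,y0,x1,y1=box;M[y0:y1,x0:x1]=m[y0:y1,x0:x1]
    for c in comps(M,40)[:4]:
        P=np.array([onz(a,*p,z)[:2] for p in c[:,0].astype(float)],np.float32)
        r=cv2.minAreaRect(P); print(n,cv2.minAreaRect(c)[0],np.round(r[0],1),np.round(r[1],1),round(r[2],1))
H,S,V=[hsv[...,i].astype(int) for i in range(3)]
grey=(S<45)&(V>95)
for n,bx in dict(pA=(105,155,165,195),pB=(298,140,352,172),pC=(356,155,412,182),pD=(305,222,360,260)).items(): show(n,grey,5,bx)
show("lid",(S>150)&(H>20)&(H<34)&(V>80),11,(365,195,435,285))
show("news",(S<60)&(V>120),2,(70,200,160,280))
show("tin",grey,60,(320,180,360,215))
show("stake",(V<95)&(S<90),69+14,(195,135,245,180))
show("tubY",(S>150)&(H>20)&(H<34)&(V>60),64,(180,115,290,195))
show("wood",(V<150)&(S>120)&(H<17),10,(160,100,295,265))
E
```

```text
pA (135.59127807617188, 175.66937255859375) [597.1 343.2] [ 33.6 109.3] 8.4
pB (326.0099792480469, 157.9300079345703) [ 652.9 -170.6] [108.2  34.1] 82.9
pC (383.5, 169.0) [ 626.1 -327.1] [ 32.6 107.9] 1.1
pD (332.2931213378906, 241.98275756835938) [ 428.6 -189.3] [108.   33.5] 67.7
lid (401.68389892578125, 240.93759155273438) [ 433.3 -375.9] [200.  137.8] 2.0
news (115.40209197998047, 240.27890014648438) [420.7 395.7] [170.3 200.2] 3.1
tin (337.5, 200.0) [ 538.  -192.8] [45.9 48.8] 0.9
stake (220.20516967773438, 157.51206970214844) [639.1 105.9] [54.4 55.9] 88.2
tubY (227.99270629882812, 157.27008056640625) [642.4  88. ] [202.4 140.5] 85.0
wood (227.94422912597656, 183.92752075195312) [579.5  91.6] [268.5 367.6] 83.8
```

View pics/crop0.png

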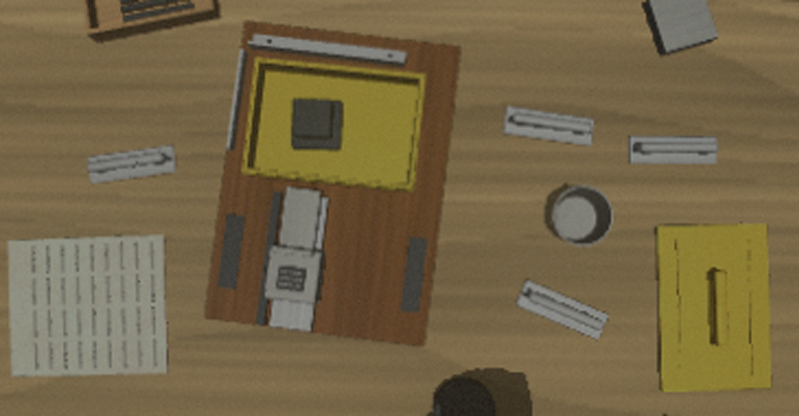

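The crop confirms the layout: tub short of both stops, stake head left of the tub's centre, hold-down behind it. I go above the tub for a wrist view.

```bash
cat >> h.py <<'E'
def delta(x,y,gz,yaw):
    "shift in tool axes so grasp point goes to x,y,gz with yaw"
    o=bot.get_obs(); p=o["tool_pos"]; R=cv2.Rodrigues(np.zeros(3))[0]
    from scipy.spatial.transform import Rotation as Ro
    Rm=Ro.from_euler("xyz",o["tcp_rot"]); g=np.array([x,y,gz+159.])
    d=Rm.inv().apply(g-p); t=-(yaw-o["tcp_rot"][2]); t=(t+np.pi/2)%np.pi-np.pi/2
    print("at",p.round(1),"gz",round(p[2]-159,1),"yaw",o["tcp_rot"][2].round(3),"t",round(o["time"],1),"F",o["contact_force"].round(1),"w",round(o["grip_width"],1),"q6",o["joint_positions"][5].round(2),"| shift",d.round(1),"turn",round(t,3))
E
echo '[92, 250, -165, 0, 0, 92, 250, -165, 0, 0, 92, 250, -165, 0, 0, 92, 250, -165, 0, 0, 92, 250, -165, 0, 0]' > rows.txt && python3 shift.py rows.txt
echo '[92, 250, -165, 0, 0, 92, 250, -165, 0, 0, 92, 250, -165, 0, 0, 92, 250, -165, 0, 0, 92, 250, -165, 0, 0]' > rows.txt && python3 shift.py rows.txt
echo '[92, 141, -94, 0, 0.18, 92, 141, -94, 0, 0.36, 92, 141, -94, 0, 0.42, 92, 141, -94, 0, 0.42, 92, 141, -94, 0, 0.42]' > rows.txt && python3 shift.py rows.txt
python3 - <<'E'
from h import *
w=cap("wrist","w1"); delta(640,104,245,-.1)
for X in ((640,104,83),(642,88,64),(597,343,5),(653,-170,5)): print(X,proj(w,X).round(0))
print(w["K"][0,0],w["k1"],-w["R"].T@w["t"])
E
```

```text
time: 0.82
tool_pos: [350.7, -262.2, 404.8]
tcp_rot: [3.141, -0.0, 0.318]
contact_force: [-0.0, -0.0, 0.5]
grip_width: 91.7
finger_force: 0.0
time: 1.45
tool_pos: [537.0, -27.3, 404.6]
tcp_rot: [3.141, -0.0, 0.318]
contact_force: [-0.1, -0.5, -0.0]
grip_width: 91.9
finger_force: 0.0
time: 2.08
tool_pos: [640.3, 103.4, 404.1]
tcp_rot: [3.141, 0.001, -0.102]
contact_force: [0.3, 0.2, 0.0]
grip_width: 92.1
finger_force: 0.0
at [640.2 102.9 404.6] gz 245.6 yaw -0.103 t 2.1 F [-0.6 -0.8 -0.1] w 91.9 q6 1.72 | shift [-0.3 -1.1  0.6] turn -0.003
(640, 104, 83) [256. 181.]
(642, 88, 64) [270. 174.]
(597, 343, 5) [ 93. 213.]
(653, -170, 5) [460. 137.]
288.7519416653857 -0.052546035851756025 [718.53748444  94.01435319 383.27928247]
```

View pics/w1.png

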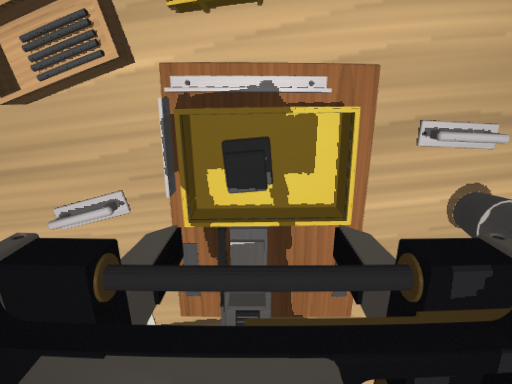

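The wrist view shows the stake (dark, about 222–270 × 138–190) in the tub, its head and foot merging; I enhance it next to the top view.

```bash
python3 - <<'E'
from h import *
w=cv2.imread("pics/w1.png")[115:235,170:370];t=cv2.imread("pics/top0.png")[125:190,180:275]
f=lambda i,s:cv2.resize(np.clip((i/255.)**.5*255,0,255).astype(np.uint8),None,fx=s,fy=s,interpolation=cv2.INTER_CUBIC)
a=f(w,3.9);b=f(t,6)[:,:]
c=np.zeros((max(a.shape[0],b.shape[0]),800,3),np.uint8)
a=f(w[:, 20:120],4);b=f(t[:, 10:75],6)
c=np.zeros((480,800,3),np.uint8);c[:a.shape[0],:400]=a;c[:b.shape[0],410:410+b.shape[1]]=b
cv2.imwrite("pics/cmp.png",c)
E
```

```text
(no output)
```

View pics/cmp.png

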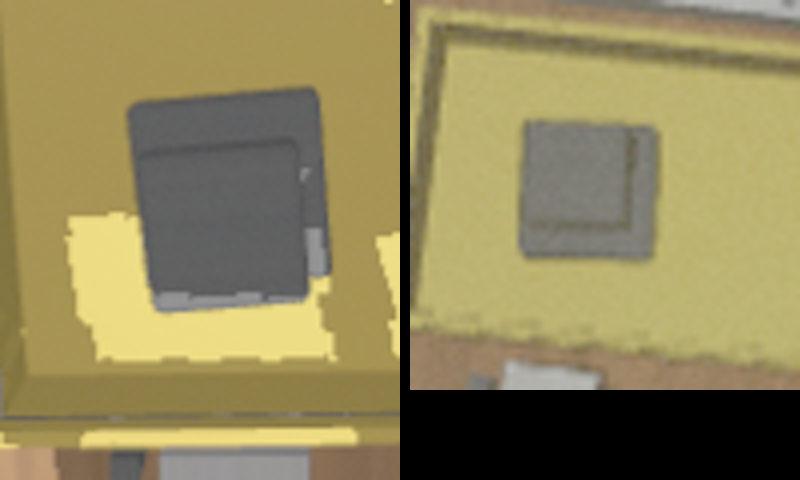

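In the wrist crop the head's top is the inner square centred about (224,225), full-picture (246,171); in the top crop its centre is about (576,175), full-picture (217.7,154.2); the larger square is the foot.

```bash
python3 - <<'E'
from h import *
a=cap("top");w=cap("wrist")
sw=(246.,171.2);st=(217.7,154.2)
print("stake head",tri(a,st,w,sw),onz(a,*st,83),onz(w,*sw,83))
q=[onz(w,190+u/4,115+v/4,83)[:2] for u,v in((138,152),(298,140),(308,298),(153,310))]
print(np.round(q,1))
im=w["color"];hsv=cv2.cvtColor(im,cv2.COLOR_RGB2HSV);H,S,V=[hsv[...,i].astype(int) for i in range(3)]
# tub outer contour in wrist
m=(S>120)&(H>18)&(H<36);m[:100]=0;m[228:]=0;m[:,:165]=0;m[:,372:]=0
c=comps(m)[0]; P=np.array([onz(w,*p,64)[:2] for p in c[:,0].astype(float)],np.float32)
print("tub w",cv2.minAreaRect(P)); 
m=(H<18)&(S>90)&(V<170);
c=cv2.convexHull(comps(m[:225])[0])
print(cv2.approxPolyDP(c,4,True)[:,0].tolist())
# rim corners by eye from w1
for p in((177,108),(359,107),(350,224),(187,226)): print(p,onz(w,*p,64).round(1))
for p in((160,64),(379,65)): print(p,onz(w,*p,10).round(1))
E
```

```text
stake head (array([649.13090352, 113.7207661 ,  68.44711142]), np.float64(0.41137519029461317)) [647.01063703 112.42651946  83.        ] [652.34780196 112.57493801  83.        ]
[[674.1 132.7]
 [672.8  90.7]
 [629.8  92.2]
 [630.8 134.6]]
tub w ((646.0243530273438, 89.6692123413086), (201.7808074951172, 138.54640197753906), 85.24907684326172)
[[159, 66], [379, 65], [378, 137], [363, 224], [173, 224]]
(177, 108) [724.9 179.4  64. ]
(359, 107) [705.8 -14.9  64. ]
(350, 224) [570.6  -3.3  64. ]
(187, 226) [588.6 192.4  64. ]
(160, 64) [779.4 205.6  10. ]
(379, 65) [751.1 -58.5  10. ]
```

```bash
echo '[75, 9, -11, 40, 0, 75, 9, -11, 90, 0, 75, 9, -11, 130, 0, 75, 9, -11, 150, 0, 75, 9, -11, 150, 0]' > rows.txt && python3 shift.py rows.txt
python3 - <<'E'
from h import *
delta(650,112.5,73,-.06)
E
```

```text
time: 2.85
tool_pos: [650.0, 112.7, 253.4]
tcp_rot: [3.141, 0.003, -0.104]
contact_force: [0.9, -0.2, -0.0]
grip_width: 75.2
finger_force: 0.0
at [650.  112.7 253.4] gz 94.4 yaw -0.104 t 2.9 F [ 0.9 -0.2 -0. ] w 75.2 q6 1.73 | shift [ 0.   0.2 21.4] turn -0.044
```

```bash
echo '[75, 0, 0, 15, -0.04, 75, 0, 0, 21, -0.04, 40, 0, 0, 21, -0.04, 40, 0, 0, 21, -0.04, 40, 0, 0, 21, -0.04]' > rows.txt && python3 shift.py rows.txt
echo '[40, 0, 0, 0, 0, 40, 0, 0, -30, 0, 40, 0, 0, -80, 0, 40, 0, 0, -110, 0, 40, 0, 0, -110, 0]' > rows.txt && python3 shift.py rows.txt
python3 - <<'E'
from h import *
w=cap("wrist","w2"); delta(421,396,185,-.06)
E
```

```text
time: 3.48
tool_pos: [650.8, 113.7, 234.4]
tcp_rot: [-3.142, -0.001, -0.063]
contact_force: [0.2, -0.7, 0.3]
grip_width: 49.3
finger_force: 0.0
time: 4.1
tool_pos: [650.9, 113.7, 345.2]
tcp_rot: [-3.141, -0.003, -0.063]
contact_force: [0.6, -0.3, -7.1]
grip_width: 44.4
finger_force: 29.7
at [650.4 113.7 342.8] gz 183.8 yaw -0.063 t 4.2 F [-0.1 -0.6 -7.5] w 43.7 q6 1.69 | shift [-246.8 -267.3   -1.1] turn -0.003
```

View pics/w2.png

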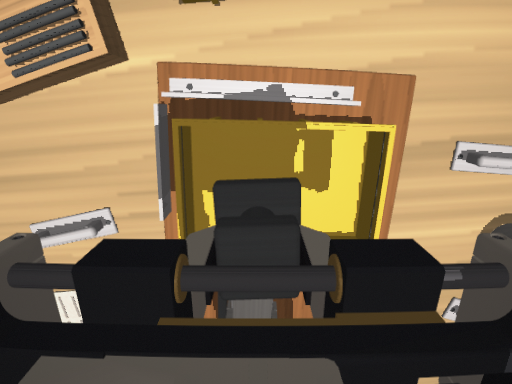

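The stake is held, foot visible between the fingers at (257,215). On to the newspaper.

```bash
echo '[40, -40, -44, 0, 0, 40, -80, -87, 0, 0, 40, -120, -130, 0, 0, 40, -160, -174, 0, 0, 40, -200, -217, 0, 0]' > rows.txt && python3 shift.py rows.txt
echo '[40, -30, -33, 0, 0, 40, -47, -50, 15, 0, 40, -47, -50, 55, 0, 40, -47, -50, 90, 0, 40, -47, -50, 105, 0]' > rows.txt && python3 shift.py rows.txt
python3 - <<'E'
from h import *
delta(421,396,63.5,-.06)
E
```

```text
time: 4.78
tool_pos: [462.8, 343.9, 340.6]
tcp_rot: [3.139, 0.005, -0.063]
contact_force: [1.0, 0.6, -6.3]
grip_width: 44.2
finger_force: 30.0
time: 5.4
tool_pos: [419.6, 394.8, 234.2]
tcp_rot: [3.136, 0.007, -0.063]
contact_force: [-0.7, -0.6, -6.7]
grip_width: 43.6
finger_force: 30.0
at [419.6 394.8 234.2] gz 75.2 yaw -0.063 t 5.4 F [-0.7 -0.6 -6.7] w 43.6 q6 2.26 | shift [ 1.4 -1.3 11.7] turn -0.003
```

```bash
echo '[40, 0, 0, 7, 0, 40, 0, 0, 11.5, 0, 40, 0, 0, 11.5, 0, 60, 0, 0, 11.5, 0, 60, 0, 0, 11.5, 0]' > rows.txt && python3 shift.py rows.txt
echo '[70, 0, 0, 0, 0, 70, 0, 0, -40, 0, 70, 0, 0, -90, 0, 40, 0, 0, -120, 0, 10, 0, 0, -120, 0]' > rows.txt && python3 shift.py rows.txt
python3 - <<'E'
from h import *
delta(644,89,110,-.108)
E
```

```text
time: 6.02
tool_pos: [421.5, 396.1, 228.8]
tcp_rot: [-3.139, -0.003, -0.063]
contact_force: [-0.3, -0.3, -0.4]
grip_width: 57.9
finger_force: 0.0
time: 6.65
tool_pos: [421.4, 396.1, 350.3]
tcp_rot: [-3.138, -0.005, -0.063]
contact_force: [-0.8, 0.2, -0.5]
grip_width: 54.4
finger_force: 0.0
at [421.4 396.1 350.3] gz 191.3 yaw -0.063 t 6.7 F [-0.8  0.2 -0.5] w 54.4 q6 2.26 | shift [241.1 292.8  81.3] turn 0.045
```

```bash
echo '[0, 38, 46, 0, 0, 0, 76, 93, 0, 0, 0, 114, 139, 0, 0, 0, 152, 186, 0, 0, 0, 190, 232, 0, 0]' > rows.txt && python3 shift.py rows.txt
echo '[0, 30, 36, 0, 0, 0, 51, 61, 0, 0.045, 0, 51, 61, 40, 0.045, 0, 51, 61, 70, 0.045, 0, 51, 61, 80, 0.045]' > rows.txt && python3 shift.py rows.txt
python3 - <<'E'
from h import *
delta(644,89,45,-.108)
w=cap("wrist","w3")
a=cap("top","top1")
E
```

```text
time: 7.28
tool_pos: [596.7, 150.5, 345.9]
tcp_rot: [3.141, 0.002, -0.063]
contact_force: [1.1, -0.5, -0.9]
grip_width: 4.9
finger_force: 0.0
time: 7.9
tool_pos: [642.2, 88.0, 263.8]
tcp_rot: [3.141, 0.006, -0.108]
contact_force: [0.5, -0.6, -0.0]
grip_width: 0.6
finger_force: 0.0
at [642.2  88.  263.8] gz 104.8 yaw -0.108 t 7.9 F [ 0.5 -0.6 -0. ] w 0.6 q6 1.7 | shift [ 2.  -1.3 59.8] turn -0.0
```

View pics/top1.png

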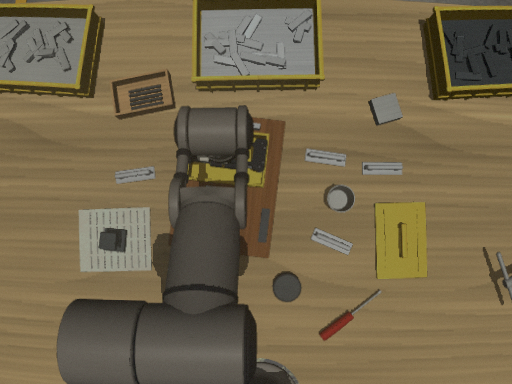

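Stake now stands on the newspaper at (113,240). Now push the tub from the inside: first along the board's +x.

```bash
echo '[0, 2, 0, 30, 0, 0, 2, 0, 58, 0, 0, 15, 0, 58, 0, 0, 30, 0, 58, 0, 0, 40, 0, 58, 0]' > rows.txt && python3 shift.py rows.txt
echo '[0, 6, 0, 0, 0, 0, 12, 0, 0, 0, 0, 18, 0, 0, 0, 0, 24, 0, 0, 0, 0, 28, 0, 0, 0]' > rows.txt && python3 shift.py rows.txt
echo '[0, 2, 0, 0, 0, 0, 4, 0, 0, 0, 0, 4, 0, 0, 0]' > rows.txt && python3 shift.py rows.txt
python3 - <<'E'
from h import *
delta(644,89,45,-.108)
E
```

```text
time: 8.62
tool_pos: [683.8, 83.9, 210.7]
tcp_rot: [-3.141, -0.003, -0.108]
contact_force: [-0.2, -0.3, -0.4]
grip_width: 0.5
finger_force: 0.0
time: 9.25
tool_pos: [710.8, 80.8, 209.2]
tcp_rot: [3.141, 0.0, -0.108]
contact_force: [-3.8, 0.3, 2.6]
grip_width: 0.6
finger_force: 1.4
time: 9.62
tool_pos: [714.8, 80.3, 209.1]
tcp_rot: [3.142, -0.001, -0.108]
contact_force: [-0.4, -0.3, 0.2]
grip_width: 0.2
finger_force: 0.4
at [714.8  80.3 209.1] gz 50.1 yaw -0.108 t 9.6 F [-0.4 -0.3  0.2] w 0.2 q6 1.68 | shift [-71.3  -1.    5.1] turn -0.0
```

```bash
echo '[0, 2, 0, 0, 0, 0, 3, 0, 0, 0, 0, 3, 0, 0, 0]' > rows.txt && python3 shift.py rows.txt; echo '[0, 2, 0, 0, 0, 0, 3, 0, 0, 0, 0, 3, 0, 0, 0]' > rows.txt && python3 shift.py rows.txt; echo '[0, 2, 0, 0, 0, 0, 2, 0, 0, 0]' > rows.txt && python3 shift.py rows.txt
```

```text
time: 10.0
tool_pos: [717.5, 80.0, 209.1]
tcp_rot: [3.141, 0.0, -0.108]
contact_force: [-2.9, -0.2, 1.3]
grip_width: 0.5
finger_force: 1.5
time: 10.38
tool_pos: [718.8, 80.0, 209.1]
tcp_rot: [3.141, 0.008, -0.108]
contact_force: [-15.4, -0.6, 8.7]
grip_width: 0.6
finger_force: 7.5
time: 10.62
tool_pos: [719.7, 80.0, 209.2]
tcp_rot: [3.14, 0.012, -0.108]
contact_force: [-21.8, 1.1, 13.2]
grip_width: 0.5
finger_force: 11.3
```

```bash
echo '[0, -30, 0, 0, 0, 0, -60, 0, 0, 0, 0, -58, -30, 0, 0, 0, -58, -60, 0, 0, 0, -58, -70, 0, 0]' > rows.txt && python3 shift.py rows.txt
echo '[0, 0, -7, 0, 0, 0, 0, -13, 0, 0, 0, 0, -19, 0, 0, 0, 0, -24, 0, 0, 0, 0, -24, 0, 0]' > rows.txt && python3 shift.py rows.txt
echo '[0, 0, -2, 0, 0, 0, 0, -3, 0, 0, 0, 0, -3, 0, 0]' > rows.txt && python3 shift.py rows.txt
echo '[0, 0, -2, 0, 0, 0, 0, -3, 0, 0, 0, 0, -3, 0, 0]' > rows.txt && python3 shift.py rows.txt
```

```text
time: 11.25
tool_pos: [672.7, 156.9, 209.4]
tcp_rot: [-3.141, -0.002, -0.106]
contact_force: [0.8, -0.7, -0.5]
grip_width: 0.2
finger_force: 0.0
time: 11.88
tool_pos: [675.1, 179.5, 209.1]
tcp_rot: [-3.141, -0.0, -0.108]
contact_force: [-0.7, 0.4, -0.0]
grip_width: 0.5
finger_force: 0.0
time: 12.25
tool_pos: [675.4, 182.2, 209.2]
tcp_rot: [3.142, -0.0, -0.108]
contact_force: [0.1, -1.5, 0.0]
grip_width: 0.3
finger_force: 0.5
time: 12.62
tool_pos: [675.7, 185.4, 209.2]
tcp_rot: [-3.142, -0.0, -0.108]
contact_force: [-0.0, -0.1, -0.7]
grip_width: 0.6
finger_force: 0.3
```

```bash
echo '[0, 0, -2, 0, 0, 0, 0, -4, 0, 0, 0, 0, -4, 0, 0]' > rows.txt && python3 shift.py rows.txt; echo '[0, 0, -2, 0, 0, 0, 0, -3, 0, 0, 0, 0, -3, 0, 0]' > rows.txt && python3 shift.py rows.txt; echo '[0, 0, -2, 0, 0, 0, 0, -3, 0, 0, 0, 0, -3, 0, 0]' > rows.txt && python3 shift.py rows.txt
```

```text
time: 13.0
tool_pos: [676.2, 189.0, 209.2]
tcp_rot: [3.141, 0.0, -0.108]
contact_force: [-1.4, -3.8, 0.1]
grip_width: 0.1
finger_force: 1.6
time: 13.38
tool_pos: [676.4, 190.1, 209.3]
tcp_rot: [3.138, 0.001, -0.109]
contact_force: [-3.1, -13.2, 2.0]
grip_width: 0.6
finger_force: 6.3
time: 13.75
tool_pos: [676.7, 191.7, 209.5]
tcp_rot: [3.135, 0.002, -0.109]
contact_force: [-5.2, -16.6, 5.4]
grip_width: 0.1
finger_force: 9.0
```

```bash
echo '[0, 0, 10, 0, 0, 0, 0, 10, -60, 0, 30, 0, 10, -120, 0, 30, 0, 10, -150, 0, 30, 0, 10, -150, 0]' > rows.txt && python3 shift.py rows.txt
python3 - <<'E'
from h import *
delta(597,343,200,1.717)
E
```

```text
time: 14.38
tool_pos: [675.9, 185.8, 362.8]
tcp_rot: [-3.139, -0.007, -0.108]
contact_force: [-0.1, -0.1, -1.4]
grip_width: 25.8
finger_force: 0.0
at [675.9 185.8 362.8] gz 203.8 yaw -0.108 t 14.4 F [-0.1 -0.1 -1.4] w 25.8 q6 1.84 | shift [ -95.4 -147.8    3.6] turn 1.317
```

```bash
echo '[30, -48, -74, 0, -0.18, 30, -95, -148, 0, -0.36, 30, -95, -148, 0, -0.54, 30, -95, -148, 0, -0.72, 30, -95, -148, 0, -0.9]' > rows.txt && python3 shift.py rows.txt
echo '[30, 0, 0, 0, -0.18, 30, 0, 0, 0, -0.36, 30, 0, 0, 0, -0.54, 30, 0, 0, 0, -0.72, 30, 0, 0, 0, -0.92]' > rows.txt && python3 shift.py rows.txt
echo '[30, 0, 0, 0, 0, 30, 0, 0, 0, 0]' > rows.txt && python3 shift.py rows.txt
python3 - <<'E'
from h import *
delta(597,343,31,1.717)
w=cap("wrist","w4");a=cap("top","top2");s=cap("side","side2")
im=cv2.imread("pics/top2.png")[105:265,165:300]; im=cv2.resize(im,None,fx=3.6,fy=3.6,interpolation=cv2.INTER_CUBIC)
im2=cv2.imread("pics/w4.png")
c=np.zeros((600,800,3),np.uint8);c[:576,:486]=im;i=cv2.resize(im2,(310,232));c[:232,490:800]=i
i=cv2.resize(cv2.imread("pics/side2.png"),(310,232));c[240:472,490:800]=i
cv2.imwrite("pics/c4.png",c)
hsv=cv2.cvtColor(a["color"],cv2.COLOR_RGB2HSV);H,S,V=[hsv[...,i].astype(int) for i in range(3)]
for n,m,z,(x0,y0,x1,y1) in (("tub",(S>150)&(H>20)&(H<34)&(V>60),64,(180,112,290,195)),("wood",(V<150)&(S>120)&(H<17),10,(160,100,295,265))):
    M=np.zeros(m.shape,bool);M[y0:y1,x0:x1]=m[y0:y1,x0:x1];c=comps(M)[0]
    print(n,cv2.minAreaRect(np.array([onz(a,*p,z)[:2] for p in c[:,0].astype(float)],np.float32)))
E
```

```text
time: 15.0
tool_pos: [596.3, 343.9, 356.8]
tcp_rot: [-3.14, 0.003, 0.8]
contact_force: [0.4, 0.1, 0.3]
grip_width: 30.3
finger_force: 0.0
time: 15.62
tool_pos: [596.9, 342.8, 356.8]
tcp_rot: [-3.138, 0.0, 1.706]
contact_force: [0.4, -0.0, 0.0]
grip_width: 29.7
finger_force: 0.0
time: 15.88
tool_pos: [597.1, 342.7, 358.1]
tcp_rot: [-3.14, 0.0, 1.696]
contact_force: [0.7, 0.0, 0.1]
grip_width: 30.1
finger_force: 0.0
at [597.1 342.7 358.1] gz 199.1 yaw 1.696 t 15.9 F [0.7 0.  0.1] w 30.1 q6 0.28 | shift [  0.3   0.2 168.1] turn -0.021
tub ((662.47705078125, 108.1996078491211), (201.70555114746094, 138.53506469726562), 83.79280090332031)
wood ((579.5494995117188, 91.56854248046875), (268.7459411621094, 367.8417053222656), 83.74591827392578)
```

View pics/c4.png

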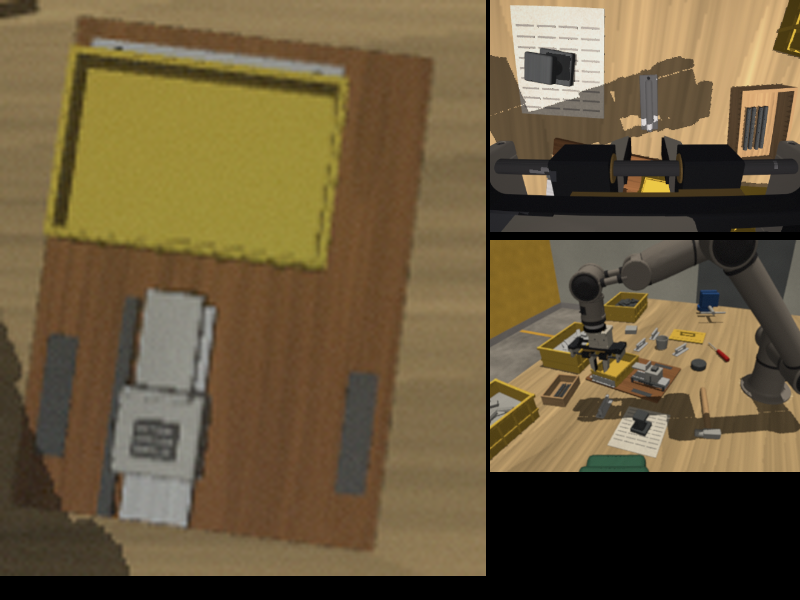

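The tub sits flush against both stops (top crop: far stop at (220,55), side left), its centre ≈(664,108), yaw −0.108. Wrist view shows pull A at about (262,165) in the full picture. Measure it with two views.

```bash
cat >> h.py <<'E'
def pull(w,x,y,smax=60,r=75,vmin=60):
    "plate rectangle in wrist view near x,y; contour in the world plane z=5"
    hsv=cv2.cvtColor(w["color"],cv2.COLOR_RGB2HSV);M=((hsv[...,1]<smax)&(hsv[...,2]>vmin)).astype(np.uint8)
    k=np.zeros(M.shape,np.uint8);poly=[proj(w,(x+r*np.cos(t),y+r*np.sin(t),5)) for t in np.linspace(0,6.28,24)]
    cv2.fillPoly(k,[np.int32(poly)],1)
    cs=comps((M&k)>0,30)
    if not cs: print("none");return
    P=np.vstack(cs[:3])[:,0].astype(float)
    Wd=np.array([onz(w,*p,5)[:2] for p in P],np.float32); R=cv2.minAreaRect(Wd)
    b=cv2.boxPoints(R); e=b[1]-b[0] if np.linalg.norm(b[1]-b[0])>np.linalg.norm(b[2]-b[1]) else b[2]-b[1]
    print("pull",np.round(R[0],1),np.round(R[1],1),"axis yaw",round(float(np.arctan2(e[1],e[0])%np.pi),3)); return R[0],P.mean(0)
E
python3 - <<'E'
from h import *
w=cap("wrist");a=cap("top")
for s in(40,60,80): r=pull(w,597,343,s)
r2=pull(a,597,343)
if r and r2: print(tri(w,r[1],a,r2[1]))
E
```

```text
pull [602.5 343.6] [ 33.3 113.5] axis yaw 1.723
pull [602.5 343.6] [ 33.6 113.6] axis yaw 1.72
pull [602.3 343.7] [ 34.2 113.8] axis yaw 1.716
pull [598.8 332.3] [33.9 89.3] axis yaw 1.725
(array([602.01641878, 341.9914904 , -23.36536727]), np.float64(2.2513160087810413))
```

View pics/w4.png

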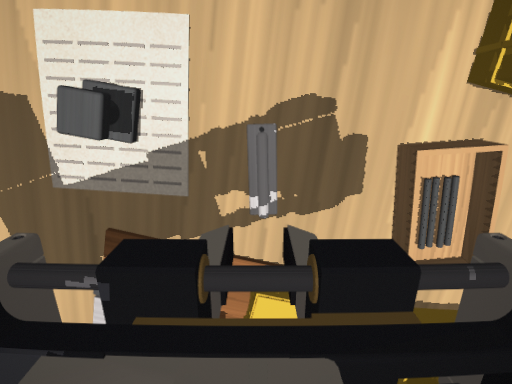

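Pull A shows as a grey bar at columns 248–277, rows 124–215. Descend on it.

```bash
echo '[34, 0, 3, 40, -0.02, 34, 0, 3, 90, -0.02, 34, 0, 3, 130, -0.02, 34, 0, 3, 150, -0.02, 34, 0, 3, 150, -0.02]' > rows.txt && python3 shift.py rows.txt
python3 - <<'E'
from h import *
delta(600.5,343,32,1.717)
E
```

```text
time: 16.75
tool_pos: [600.1, 342.9, 208.1]
tcp_rot: [-3.139, 0.001, 1.719]
contact_force: [0.3, -0.5, 0.1]
grip_width: 34.1
finger_force: 0.0
at [600.1 342.9 208.1] gz 49.1 yaw 1.719 t 16.8 F [ 0.3 -0.5  0.1] w 34.1 q6 0.26 | shift [ 0.1  0.4 17.1] turn 0.002
```

```bash
echo '[34, 0, 0, 10, 0, 34, 0, 0, 17, 0, 5, 0, 0, 17, 0, 5, 0, 0, 17, 0, 5, 0, 0, 17, 0]' > rows.txt && python3 shift.py rows.txt
echo '[5, 0, 0, 0, 0, 5, 0, 0, -10, 0, 5, 0, 0, -60, 0, 5, 0, 0, -110, 0, 5, 0, 0, -110, 0]' > rows.txt && python3 shift.py rows.txt
python3 - <<'E'
from h import *
c,s=np.cos(-.1085),np.sin(-.1085)
for y in(60,20,-20,-60): print(y,(667-s*y).round(1),(108.5+c*y).round(1))
delta(667-s*60,108.5+c*60,140,-.1085)
E
```

```text
time: 17.38
tool_pos: [600.4, 343.0, 192.7]
tcp_rot: [3.141, -0.0, 1.719]
contact_force: [-0.1, 0.5, 0.1]
grip_width: 11.7
finger_force: 30.0
time: 18.0
tool_pos: [601.0, 343.4, 308.2]
tcp_rot: [3.132, -0.003, 1.719]
contact_force: [0.5, -0.0, -1.9]
grip_width: 11.4
finger_force: 30.0
60 673.5 168.1
20 669.2 128.4
-20 664.8 88.6
-60 660.5 48.9
at [601.  343.4 308.2] gz 149.2 yaw 1.719 t 18.0 F [ 0.5 -0.  -1.9] w 11.4 q6 0.26 | shift [-184.1   45.7    9.2] turn -1.314
```

```bash
echo '[5, -50, 12, 0, -0.18, 5, -100, 25, 0, -0.36, 5, -150, 37, 0, -0.54, 5, -184, 46, 0, -0.72, 5, -184, 46, 0, -0.9]' > rows.txt && python3 shift.py rows.txt
echo '[5, 0, 0, 0, -0.18, 5, 0, 0, 0, -0.36, 5, 0, 0, 0, -0.42, 5, 0, 0, 0, -0.42]' > rows.txt && python3 shift.py rows.txt
python3 - <<'E'
from h import *
delta(673.5,168.1,140,-.1085)
w=cap("wrist","w5")
hsv=cv2.cvtColor(w["color"],cv2.COLOR_RGB2HSV);H,S,V=[hsv[...,i].astype(int) for i in range(3)]
m=(S>120)&(H>18)&(H<36)&(V>40)
for c in comps(m,400)[:3]:
    print(cv2.minAreaRect(np.array([onz(w,*p,64)[:2] for p in c[:,0].astype(float)],np.float32)),cv2.boundingRect(c))
E
```

```text
time: 18.62
tool_pos: [673.7, 164.4, 300.7]
tcp_rot: [-3.14, -0.001, 2.621]
contact_force: [0.4, 0.0, -1.4]
grip_width: 11.6
finger_force: 30.0
time: 19.12
tool_pos: [672.6, 167.7, 301.0]
tcp_rot: [-3.141, -0.002, 3.039]
contact_force: [0.6, 0.3, -1.5]
grip_width: 11.8
finger_force: 30.0
at [672.6 167.7 301. ] gz 142.0 yaw 3.039 t 19.1 F [ 0.6  0.3 -1.5] w 11.8 q6 -1.33 | shift [-0.8  0.5  2. ] turn 0.005
((656.9778442382812, 113.92806243896484), (202.26849365234375, 120.86522674560547), 85.03572845458984) (55, 120, 267, 146)
```

View pics/w5.png

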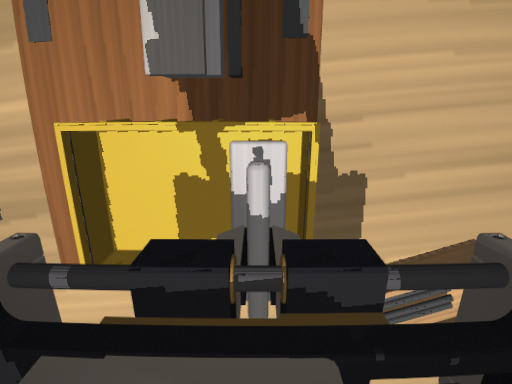

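The pull hangs level between the fingers (bar at column 258); near rim edge of the tub runs from (58,127) to (317,123).

```bash
python3 - <<'E'
from h import *
w=cap("wrist")
c,s=np.cos(-.1085),np.sin(-.1085)
for p in((57,127),(318,123)):
    X=onz(w,*p,64);print(X.round(1))
for tx in(664.5,667,669):
    for q in((-67,-99),(-67,99)): print(tx,q,proj(w,(tx+c*q[0]-s*q[1],108.5+s*q[0]+c*q[1],64)).round(1))
E
```

```text
[591.9  22.5  64. ]
[610.5 217.3  64. ]
664.5 (-67, -99) [ 49.  121.5]
664.5 (-67, 99) [313.7 120.8]
667 (-67, -99) [ 49.9 124.8]
667 (-67, 99) [313.8 124.2]
669 (-67, -99) [ 50.7 127.5]
669 (-67, 99) [314. 127.]
```

```bash
echo '[5, 0, 0, 20, 0, 5, 0, 0, 45, 0, 5, 0, 0, 65, 0, 5, 0, 0, 80, 0, 5, 0, 0, 80, 0]' > rows.txt && python3 shift.py rows.txt
echo '[5, 0, 0, 8, 0, 5, 0, 0, 11, 0, 5, 0, 0, 11, 0]' > rows.txt && python3 shift.py rows.txt
python3 - <<'E'
from h import *
delta(673.3,168.7,48,-.1085)
E
```

```text
time: 19.85
tool_pos: [672.6, 167.7, 220.7]
tcp_rot: [-3.141, -0.003, 3.039]
contact_force: [-0.4, 0.2, -1.3]
grip_width: 11.8
finger_force: 30.0
time: 20.23
tool_pos: [672.9, 167.8, 211.3]
tcp_rot: [-3.142, 0.0, 3.039]
contact_force: [0.1, -0.2, -1.7]
grip_width: 11.7
finger_force: 30.0
at [672.9 167.8 211.3] gz 52.3 yaw 3.039 t 20.2 F [ 0.1 -0.2 -1.7] w 11.7 q6 -1.33 | shift [-0.3  0.9  4.3] turn 0.006
```

```bash
echo '[5, 0, 0, 4, 0, 5, 0, 0, 4, 0, 22, 0, 0, 4, 0, 22, 0, 0, 4, 0, 22, 0, 0, 4, 0]' > rows.txt && python3 shift.py rows.txt
echo '[22, 0, 0, -30, 0, 22, 0, 0, -80, 0, 22, 0, 0, -140, 0, 30, 0, 0, -140, 0]' > rows.txt && python3 shift.py rows.txt
python3 - <<'E'
from h import *
delta(656,-168,190,1.447)
E
```

```text
time: 20.85
tool_pos: [673.0, 167.8, 207.4]
tcp_rot: [-3.142, 0.0, 3.039]
contact_force: [-0.3, -0.6, 0.7]
grip_width: 22.1
finger_force: 0.0
time: 21.35
tool_pos: [673.7, 168.0, 354.1]
tcp_rot: [3.139, 0.012, 3.039]
contact_force: [0.1, 1.2, -0.2]
grip_width: 27.4
finger_force: 0.0
at [673.7 168.  354.1] gz 195.1 yaw 3.039 t 21.4 F [ 0.1  1.2 -0.2] w 27.4 q6 -1.33 | shift [ -16.6 -336.     4.3] turn -1.549
```

```bash
echo '[30, -3, -56, 0, 0.18, 30, -6, -112, 0, 0.36, 30, -8, -168, 0, 0.54, 30, -11, -224, 0, 0.72, 30, -13, -280, 0, 0.9]' > rows.txt && python3 shift.py rows.txt
python3 - <<'E'
from h import *
delta(656,-168,190,1.447)
E
```

```text
time: 21.98
tool_pos: [656.8, -113.8, 346.3]
tcp_rot: [-3.141, -0.001, 2.133]
contact_force: [-0.0, -0.1, -0.3]
grip_width: 30.0
finger_force: 0.0
at [ 656.8 -113.8  346.3] gz 187.3 yaw 2.133 t 22.0 F [-0.  -0.1 -0.3] w 30.0 q6 -0.85 | shift [-45.4 -29.6  -2.7] turn 0.686
```

```bash
echo '[30, -45, -30, 0, 0.18, 30, -45, -30, 0, 0.36, 30, -45, -30, 0, 0.54, 30, -45, -30, 0, 0.69, 30, -45, -30, 0, 0.69]' > rows.txt && python3 shift.py rows.txt
python3 - <<'E'
from h import *
w=cap("wrist","w6");a=cap("top","top3")
for s in(40,60,80): pull(w,656,-168,s)
pull(a,653,-170.6)
delta(656,-168,33,1.447)
print(proj(w,(656,-168,36)))
E
```

```text
time: 22.6
tool_pos: [656.1, -166.1, 346.2]
tcp_rot: [-3.14, -0.0, 1.451]
contact_force: [0.1, -0.3, 0.8]
grip_width: 30.0
finger_force: 0.0
pull [ 656.8 -172.4] [113.8  33.3] axis yaw 1.438
pull [ 657.  -172.4] [113.7  33.8] axis yaw 1.442
pull [ 657.3 -171.9] [114.9  34.1] axis yaw 1.438
pull [ 641.3 -172.4] [122.7 135.7] axis yaw 2.434
at [ 656.2 -166.1  346.6] gz 187.6 yaw 1.452 t 22.7 F [ 0.7 -0.5  0.8] w 30.2 q6 -0.24 | shift [ -1.9   0.2 154.6] turn 0.005
[258.36311962 184.86243243]
```

View pics/w6.png

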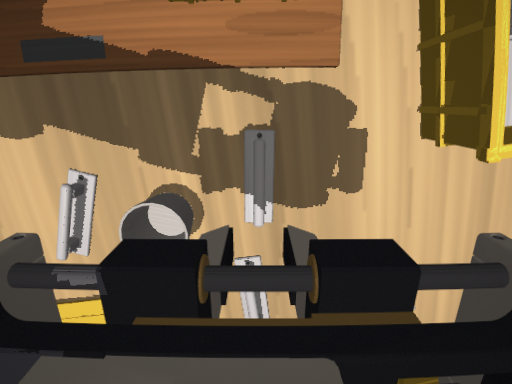

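View pics/top3.png

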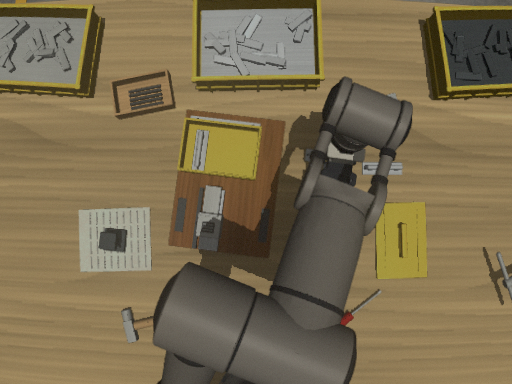

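Top view: pull A lies in the tub's left at (200,150). Wrist: pull B's bar at column 260, centred between fingers. Grasp it.

```bash
echo '[34, -3, 0, 40, 0, 34, -3, 0, 90, 0, 34, -3, 0, 125, 0, 34, -3, 0, 140, 0, 34, -3, 0, 140, 0]' > rows.txt && python3 shift.py rows.txt
echo '[34, 0, 0, 10, 0, 34, 0, 0, 14, 0, 5, 0, 0, 14, 0, 5, 0, 0, 14, 0, 5, 0, 0, 14, 0]' > rows.txt && python3 shift.py rows.txt
echo '[5, 0, 0, 0, 0, 5, 0, 0, -20, 0, 5, 0, 0, -70, 0, 5, 0, 0, -110, 0, 5, 0, 0, -115, 0]' > rows.txt && python3 shift.py rows.txt
python3 - <<'E'
from h import *
c,s=np.cos(-.1085),np.sin(-.1085)
for y in(19,-20,-59): print(y,(667-s*y).round(1),(111+c*y).round(1))
delta(667-s*19,111+c*19,140,-.1085)
E
```

```text
time: 23.32
tool_pos: [655.9, -169.1, 206.7]
tcp_rot: [-3.14, -0.0, 1.45]
contact_force: [1.2, 0.2, -0.1]
grip_width: 34.1
finger_force: 0.0
time: 23.95
tool_pos: [656.0, -169.2, 193.6]
tcp_rot: [3.141, 0.0, 1.449]
contact_force: [0.6, 0.1, 0.6]
grip_width: 11.6
finger_force: 30.0
time: 24.58
tool_pos: [656.4, -169.2, 313.2]
tcp_rot: [3.134, 0.002, 1.449]
contact_force: [-0.3, -0.2, -1.8]
grip_width: 11.4
finger_force: 30.0
19 669.1 129.9
-20 664.8 91.1
-59 660.6 52.3
at [ 656.4 -169.2  313.2] gz 154.2 yaw 1.449 t 24.6 F [-0.3 -0.2 -1.8] w 11.4 q6 -0.24 | shift [298.5 -23.8  13.4] turn 1.558
```

```bash
echo '[5, 55, -4, 0, 0.18, 5, 110, -8, 0, 0.36, 5, 165, -12, 0, 0.54, 5, 220, -16, 0, 0.72, 5, 275, -20, 0, 0.9]' > rows.txt && python3 shift.py rows.txt
echo '[5, 15, 18, 0, 0.18, 5, 15, 18, 0, 0.36, 5, 15, 18, 0, 0.54, 5, 15, 18, 0, 0.66, 5, 15, 18, 0, 0.66]' > rows.txt && python3 shift.py rows.txt
python3 - <<'E'
from h import *
delta(669.1,129.9,50,-.1085)
w=cap("wrist")
E
```

```text
time: 25.2
tool_pos: [668.8, 108.0, 307.0]
tcp_rot: [-3.141, 0.002, 0.543]
contact_force: [1.1, 0.3, -2.9]
grip_width: 11.7
finger_force: 30.0
time: 25.82
tool_pos: [691.2, 98.8, 307.0]
tcp_rot: [3.141, 0.002, -0.11]
contact_force: [-0.5, -0.5, -2.1]
grip_width: 11.6
finger_force: 30.0
at [691.2  98.8 307. ] gz 148.0 yaw -0.11 t 25.8 F [-0.5 -0.5 -2.1] w 11.6 q6 1.71 | shift [-25.2 -28.6  98.1] turn -0.001
```

```bash
echo '[5, -25, -29, 0, 0, 5, -25, -29, 0, 0, 5, -25, -29, 30, 0, 5, -25, -29, 65, 0, 5, -25, -29, 75, 0]' > rows.txt && python3 shift.py rows.txt
python3 - <<'E'
from h import *
delta(669.1,129.9,48,-.1085)
E
```

```text
time: 26.5
tool_pos: [669.3, 129.8, 230.5]
tcp_rot: [3.14, 0.005, -0.11]
contact_force: [-0.3, -0.7, -1.9]
grip_width: 11.6
finger_force: 30.0
at [669.3 129.8 230.5] gz 71.5 yaw -0.11 t 26.5 F [-0.3 -0.7 -1.9] w 11.6 q6 1.76 | shift [-0.1 -0.1 23.5] turn -0.001
```

```bash
echo '[5, 0, 0, 12, 0, 5, 0, 0, 20, 0, 5, 0, 0, 23, 0, 22, 0, 0, 23, 0, 22, 0, 0, 23, 0]' > rows.txt && python3 shift.py rows.txt
echo '[22, 0, 0, 0, 0, 22, 0, 0, -30, 0, 22, 0, 0, -80, 0, 22, 0, 0, -140, 0, 30, 0, 0, -140, 0]' > rows.txt && python3 shift.py rows.txt
python3 - <<'E'
from h import *
delta(629,-324,190,1.59)
E
```

```text
time: 27.12
tool_pos: [670.2, 130.4, 211.2]
tcp_rot: [-3.141, -0.002, -0.111]
contact_force: [-0.0, 0.3, -0.9]
grip_width: 21.5
finger_force: 0.0
time: 27.75
tool_pos: [670.7, 130.5, 357.2]
tcp_rot: [-3.139, -0.012, -0.111]
contact_force: [-0.9, -0.0, -0.8]
grip_width: 27.4
finger_force: 0.0
at [670.7 130.5 357.2] gz 198.2 yaw -0.111 t 27.8 F [-0.9 -0.  -0.8] w 27.4 q6 1.76 | shift [  8.7 456.4   7.2] turn 1.441
```

```bash
echo '[30, 1, 60, 0, -0.18, 30, 2, 120, 0, -0.36, 30, 3, 180, 0, -0.54, 30, 4, 240, 0, -0.72, 30, 5, 300, 0, -0.9]' > rows.txt && python3 shift.py rows.txt
python3 - <<'E'
from h import *
delta(629,-324,190,1.59)
E
```

```text
time: 28.38
tool_pos: [641.1, -170.2, 349.5]
tcp_rot: [-3.141, 0.0, 0.795]
contact_force: [0.8, -0.4, -0.4]
grip_width: 29.9
finger_force: 0.0
at [ 641.1 -170.2  349.5] gz 190.5 yaw 0.795 t 28.4 F [ 0.8 -0.4 -0.4] w 29.9 q6 0.4 | shift [-118.4   99.     0.5] turn -0.795
```

```bash
echo '[30, -46, 38, 0, -0.18, 30, -92, 76, 0, -0.36, 30, -118, 99, 0, -0.54, 30, -118, 99, 0, -0.72, 30, -118, 99, 0, -0.8]' > rows.txt && python3 shift.py rows.txt
echo '[30, 0, 0, 0, 0]' > rows.txt && python3 shift.py rows.txt
python3 - <<'E'
from h import *
w=cap("wrist","w7")
for s in(40,60): pull(w,629,-324,s)
delta(629,-324,33,1.59)
print(proj(w,(629,-324,36)), [proj(w,(629,y,36)).round() for y in (-276,-372)])
E
```

```text
time: 29.0
tool_pos: [628.5, -322.7, 348.9]
tcp_rot: [-3.14, -0.001, 1.592]
contact_force: [0.2, -0.8, 0.7]
grip_width: 30.2
finger_force: 0.0
time: 29.12
tool_pos: [628.7, -322.0, 349.3]
tcp_rot: [-3.141, -0.001, 1.588]
contact_force: [-0.1, -0.1, -0.4]
grip_width: 30.0
finger_force: 0.0
pull [ 631.  -326.7] [ 32.9 113.3] axis yaw 1.577
pull [ 631.2 -326.2] [ 33.2 114.4] axis yaw 1.577
at [ 628.8 -321.8  349.5] gz 190.5 yaw 1.588 t 29.2 F [-0.2 -0.3 -0.1] w 30.0 q6 -0.6 | shift [ -2.3   0.3 157.5] turn -0.002
[258.53825478 184.42756175] [array([259., 138.]), array([258., 227.])]
```

View pics/w7.png

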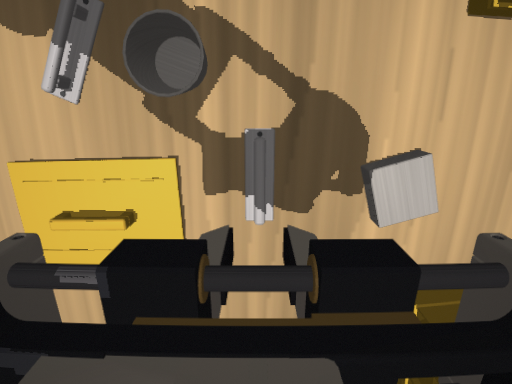

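Pull C's bar is at column 260, rows 138–222, centred between the fingers; lid undisturbed at left. Grasp.

```bash
echo '[34, -2, 1, 40, 0, 34, -2, 1, 90, 0, 34, -2, 1, 125, 0, 34, -2, 1, 143, 0, 34, -2, 1, 143, 0]' > rows.txt && python3 shift.py rows.txt
echo '[34, 0, 0, 10, 0, 34, 0, 0, 14, 0, 5, 0, 0, 14, 0, 5, 0, 0, 14, 0, 5, 0, 0, 14, 0]' > rows.txt && python3 shift.py rows.txt
echo '[5, 0, 0, 0, 0, 5, 0, 0, -20, 0, 5, 0, 0, -70, 0, 5, 0, 0, -110, 0, 5, 0, 0, -115, 0]' > rows.txt && python3 shift.py rows.txt
python3 - <<'E'
from h import *
delta(664.8,91.1,140,-.1085)
E
```

```text
time: 29.8
tool_pos: [629.8, -323.6, 206.2]
tcp_rot: [-3.14, -0.001, 1.589]
contact_force: [-0.2, 0.3, 0.3]
grip_width: 34.0
finger_force: 0.0
time: 30.42
tool_pos: [630.0, -323.9, 193.7]
tcp_rot: [3.141, 0.0, 1.589]
contact_force: [-0.5, 0.4, 0.3]
grip_width: 11.3
finger_force: 30.0
time: 31.05
tool_pos: [630.4, -324.1, 313.6]
tcp_rot: [3.135, 0.005, 1.589]
contact_force: [0.0, -0.2, -2.9]
grip_width: 11.5
finger_force: 30.0
at [ 630.4 -324.1  313.6] gz 154.6 yaw 1.589 t 31.1 F [ 0.  -0.2 -2.9] w 11.5 q6 -0.6 | shift [414.6  42.   12.9] turn -1.444
```

```bash
echo '[5, 60, 6, 0, 0.18, 5, 120, 12, 0, 0.36, 5, 180, 18, 0, 0.54, 5, 240, 24, 0, 0.72, 5, 300, 30, 0, 0.9]' > rows.txt && python3 shift.py rows.txt
python3 - <<'E'
from h import *
delta(664.8,91.1,140,-.1085)
E
```

```text
time: 31.68
tool_pos: [653.9, -21.4, 307.2]
tcp_rot: [-3.14, 0.001, 0.683]
contact_force: [0.4, 0.1, -1.3]
grip_width: 11.3
finger_force: 30.0
at [653.9 -21.4 307.2] gz 148.2 yaw 0.683 t 31.7 F [ 0.4  0.1 -1.3] w 11.3 q6 0.74 | shift [ 79.4 -80.3   8.2] turn 0.792
```

```bash
echo '[5, 40, -40, 0, 0.18, 5, 79, -80, 0, 0.36, 5, 79, -80, 0, 0.54, 5, 79, -80, 0, 0.72, 5, 79, -80, 0, 0.79]' > rows.txt && python3 shift.py rows.txt
echo '[5, 0, 0, 0, 0, 5, 0, 0, 30, 0, 5, 0, 0, 60, 0, 5, 0, 0, 70, 0]' > rows.txt && python3 shift.py rows.txt
python3 - <<'E'
from h import *
delta(664.8,91.1,48.5,-.1085)
E
```

```text
time: 32.3
tool_pos: [664.0, 89.0, 306.9]
tcp_rot: [3.141, 0.002, -0.104]
contact_force: [-0.1, 0.2, -1.1]
grip_width: 11.5
finger_force: 30.0
time: 32.8
tool_pos: [663.7, 88.5, 235.6]
tcp_rot: [3.141, 0.005, -0.1]
contact_force: [-0.3, -0.0, -1.0]
grip_width: 11.6
finger_force: 30.0
at [663.7  88.5 235.6] gz 76.6 yaw -0.1 t 32.8 F [-0.3 -0.  -1. ] w 11.6 q6 1.69 | shift [ 1.  -2.7 28.1] turn 0.009
```

```bash
echo '[5, 1, -2.5, 12, 0.01, 5, 1, -2.5, 24, 0.01, 5, 1, -2.5, 29, 0.01, 22, 1, -2.5, 29, 0.01, 22, 1, -2.5, 29, 0.01]' > rows.txt && python3 shift.py rows.txt
echo '[22, 0, 0, 0, 0, 22, 0, 0, -30, 0, 22, 0, 0, -80, 0, 22, 0, 0, -140, 0, 30, 0, 0, -140, 0]' > rows.txt && python3 shift.py rows.txt
python3 - <<'E'
from h import *
delta(432,-186.5,190,1.182)
E
```

```text
time: 33.42
tool_pos: [666.0, 91.0, 210.1]
tcp_rot: [-3.141, -0.002, -0.111]
contact_force: [-0.1, 0.0, -1.2]
grip_width: 21.6
finger_force: 0.0
time: 34.05
tool_pos: [666.5, 91.1, 356.1]
tcp_rot: [-3.14, -0.012, -0.111]
contact_force: [0.2, 0.2, -0.1]
grip_width: 27.3
finger_force: 0.0
at [666.5  91.1 356.1] gz 197.1 yaw -0.111 t 34.0 F [ 0.2  0.2 -0.1] w 27.3 q6 1.7 | shift [-202.5  301.8    4.1] turn -1.293
```

```bash
echo '[30, -33, 50, 0, -0.18, 30, -67, 100, 0, -0.36, 30, -100, 150, 0, -0.54, 30, -134, 200, 0, -0.72, 30, -167, 250, 0, -0.9]' > rows.txt && python3 shift.py rows.txt
python3 - <<'E'
from h import *
delta(432,-186.5,190,1.182)
E
```

```text
time: 34.67
tool_pos: [474.3, -136.0, 348.9]
tcp_rot: [-3.141, 0.0, 0.778]
contact_force: [0.7, -0.5, -0.3]
grip_width: 30.0
finger_force: 0.0
at [ 474.3 -136.   348.9] gz 189.9 yaw 0.778 t 34.7 F [ 0.7 -0.5 -0.3] w 30.0 q6 0.36 | shift [-65.6   6.3  -0.1] turn -0.404
```

```bash
echo '[30, -50, 5, 0, -0.18, 30, -65, 6, 0, -0.36, 30, -65, 6, 0, -0.4, 30, -65, 6, 0, -0.4, 30, -65, 6, 0, -0.4]' > rows.txt && python3 shift.py rows.txt
python3 - <<'E'
from h import *
w=cap("wrist","w8");a=cap("top","top4")
for s in(40,60): pull(w,432,-186,s)
pull(a,428.6,-189.3)
delta(432,-186.5,33,1.182)
# tub contents from top: grey components inside tub
hsv=cv2.cvtColor(a["color"],cv2.COLOR_RGB2HSV);S,V=hsv[...,1].astype(int),hsv[...,2]
m=(S<70)&(V>95);M=np.zeros(m.shape,bool);c,s=np.cos(-.1085),np.sin(-.1085)
k=np.zeros(m.shape,np.uint8);cv2.fillPoly(k,[np.int32([proj(a,(664+c*x-s*y,108.5+s*x+c*y,14)) for x,y in((-61,-93),(61,-93),(61,93),(-61,93))])],1)
for q in comps(m&(k>0),40):
    P=np.array([onz(a,*p,19)[:2] for p in q[:,0].astype(float)])-[664,108.5]; P=np.float32(P@np.array([[c,-s],[s,c]])); print("in tub",cv2.minAreaRect(P))
E
```

```text
time: 35.3
tool_pos: [433.6, -184.3, 349.0]
tcp_rot: [-3.141, 0.0, 1.172]
contact_force: [0.5, 0.6, 0.7]
grip_width: 30.0
finger_force: 0.0
pull [ 431.3 -190.1] [113.5  33. ] axis yaw 1.185
pull [ 431.1 -190.7] [114.8  33.1] axis yaw 1.185
pull [ 406.  -199.7] [131.8 109.3] axis yaw 1.534
at [ 433.7 -184.3  349.1] gz 190.1 yaw 1.172 t 35.4 F [-0.2  0.1  0.7] w 30.3 q6 -0.17 | shift [ -2.7  -0.7 157.1] turn -0.01
in tub ((1.3897857666015625, -21.419055938720703), (33.00943374633789, 108.600341796875), 89.8838119506836)
in tub ((1.0012168884277344, 17.73796844482422), (32.89945983886719, 108.46234893798828), 89.64955139160156)
in tub ((-4.883571624755859, 55.589385986328125), (107.24728393554688, 33.09807205200195), 0.3372437655925751)
```

```bash
echo '[34, -3, -1, 40, -0.01, 34, -3, -1, 90, -0.01, 34, -3, -1, 125, -0.01, 34, -3, -1, 143, -0.01, 34, -3, -1, 143, -0.01]' > rows.txt && python3 shift.py rows.txt
python3 - <<'E'
from h import *
delta(432.2,-187.8,33.5,1.185)
E
```

```text
time: 36.02
tool_pos: [431.3, -186.6, 205.1]
tcp_rot: [-3.139, -0.0, 1.182]
contact_force: [0.9, 0.6, 0.6]
grip_width: 34.0
finger_force: 0.0
at [ 431.3 -186.6  205.1] gz 46.1 yaw 1.182 t 36.0 F [0.9 0.6 0.6] w 34.0 q6 -0.18 | shift [-0.8  1.3 12.6] turn -0.003
```

```bash
echo '[34, -1, 1, 8, 0, 34, -1, 1, 13, 0, 5, -1, 1, 13, 0, 5, -1, 1, 13, 0, 5, -1, 1, 13, 0]' > rows.txt && python3 shift.py rows.txt
echo '[5, 0, 0, 0, 0, 5, 0, 0, -20, 0, 5, 0, 0, -70, 0, 5, 0, 0, -110, 0, 5, 0, 0, -115, 0]' > rows.txt && python3 shift.py rows.txt
python3 - <<'E'
from h import *
delta(660.6,52,140,-.1085)
E
```

```text
time: 36.65
tool_pos: [432.0, -188.3, 193.5]
tcp_rot: [3.141, 0.0, 1.182]
contact_force: [0.0, 0.4, 1.2]
grip_width: 11.9
finger_force: 30.0
time: 37.28
tool_pos: [432.6, -188.5, 310.7]
tcp_rot: [3.136, 0.001, 1.182]
contact_force: [-0.4, 0.1, -0.8]
grip_width: 11.4
finger_force: 30.0
at [ 432.6 -188.5  310.7] gz 151.7 yaw 1.182 t 37.3 F [-0.4  0.1 -0.8] w 11.4 q6 -0.18 | shift [309.  119.8  12. ] turn 1.291
```

```bash
echo '[5, 55, 21, 0, 0.18, 5, 110, 42, 0, 0.36, 5, 165, 64, 0, 0.54, 5, 220, 85, 0, 0.72, 5, 275, 107, 0, 0.9]' > rows.txt && python3 shift.py rows.txt
python3 - <<'E'
from h import *
delta(660.6,52,140,-.1085)
E
```

```text
time: 37.9
tool_pos: [634.0, 25.0, 306.3]
tcp_rot: [-3.141, 0.003, 0.296]
contact_force: [1.4, -0.4, -0.8]
grip_width: 11.5
finger_force: 30.0
at [634.   25.  306.3] gz 147.3 yaw 0.296 t 37.9 F [ 1.4 -0.4 -0.8] w 11.5 q6 1.19 | shift [ 33.4 -18.1   7.2] turn 0.404
```

```bash
echo '[5, 33, -18, 0, 0.18, 5, 33, -18, 0, 0.36, 5, 33, -18, 0, 0.4, 5, 33, -18, 30, 0.4, 5, 33, -18, 65, 0.4]' > rows.txt && python3 shift.py rows.txt
echo '[5, 0, 0, 0, 0]' > rows.txt && python3 shift.py rows.txt
python3 - <<'E'
from h import *
delta(660.6,52,48.5,-.1085)
E
```

```text
time: 38.52
tool_pos: [659.0, 50.5, 241.1]
tcp_rot: [3.141, 0.001, -0.098]
contact_force: [-0.1, 0.4, -1.4]
grip_width: 11.2
finger_force: 30.0
time: 38.65
tool_pos: [657.8, 50.4, 238.5]
tcp_rot: [3.141, 0.009, -0.098]
contact_force: [-0.3, -0.8, -1.1]
grip_width: 11.4
finger_force: 30.0
at [657.8  50.4 238.5] gz 79.5 yaw -0.098 t 38.6 F [-0.3 -0.8 -1.1] w 11.4 q6 1.63 | shift [ 2.9 -1.9 30.9] turn 0.011
```

```bash
echo '[5, 3, -2, 10, 0.01, 5, 3, -2, 22, 0.01, 5, 3, -2, 30, 0.01, 5, 3, -2, 31, 0.01, 22, 3, -2, 31, 0.01]' > rows.txt && python3 shift.py rows.txt
echo '[22, 0, 0, 0, 0, 22, 0, 0, 0, 0, 22, 0, 0, -30, 0, 22, 0, 0, -80, 0, 22, 0, 0, -140, 0]' > rows.txt && python3 shift.py rows.txt
python3 - <<'E'
from h import *
delta(436,-373,190,1.57)
E
```

```text
time: 39.28
tool_pos: [662.6, 52.1, 212.7]
tcp_rot: [3.142, -0.001, -0.108]
contact_force: [0.3, 0.4, 0.7]
grip_width: 17.7
finger_force: 0.0
time: 39.9
tool_pos: [662.2, 52.1, 353.0]
tcp_rot: [3.141, 0.002, -0.108]
contact_force: [0.9, -0.2, 0.1]
grip_width: 22.1
finger_force: 0.0
at [662.2  52.1 353. ] gz 194.0 yaw -0.108 t 39.9 F [ 0.9 -0.2  0.1] w 22.1 q6 1.64 | shift [-179.1  447.     4.4] turn 1.464
```

```bash
echo '[40, -22, 56, 0, -0.14, 40, -44, 112, 0, -0.14, 40, -66, 168, 0, -0.14, 40, -88, 224, 0, -0.14, 40, -110, 280, 0, -0.14]' > rows.txt && python3 shift.py rows.txt
python3 - <<'E'
from h import *
delta(436,-373,190,.035)
E
```

```text
time: 40.52
tool_pos: [521.8, -216.0, 352.8]
tcp_rot: [3.141, -0.001, 0.032]
contact_force: [0.9, -0.6, 0.6]
grip_width: 39.8
finger_force: 0.0
at [ 521.8 -216.   352.8] gz 193.8 yaw 0.032 t 40.5 F [ 0.9 -0.6  0.6] w 39.8 q6 1.01 | shift [-90.9 154.2   3.8] turn -0.003
```

```bash
echo '[40, -30, 51, 0, 0, 40, -60, 103, 0, 0, 40, -91, 154, 0, 0, 40, -91, 154, 0, 0, 40, -91, 154, 0, 0]' > rows.txt && python3 shift.py rows.txt
python3 - <<'E'
from h import *
w=cap("wrist","w9");a=cap("top","top5")
delta(436,-373,35,.035)
for n,v in(("wrist",w),("top",a)):
    hsv=cv2.cvtColor(v["color"],cv2.COLOR_RGB2HSV);H,S,V=[hsv[...,i].astype(int) for i in range(3)]
    m=(S>120)&(H>18)&(H<36)&(V>40); k=np.zeros(m.shape,np.uint8)
    cv2.fillPoly(k,[np.int32([proj(v,(436+150*np.cos(t),-373+150*np.sin(t),11)) for t in np.linspace(0,6.28,24)])],1)
    for c in comps(m&(k>0),300)[:2]: print(n,cv2.boundingRect(c),cv2.minAreaRect(np.array([onz(v,*p,11)[:2] for p in c[:,0].astype(float)],np.float32)))
    print("handle ends",[proj(v,(436+d,-373,37)).round() for d in(-45,45)])
# tub contents
hsv=cv2.cvtColor(a["color"],cv2.COLOR_RGB2HSV);S,V=hsv[...,1].astype(int),hsv[...,2]
m=(S<70)&(V>95);c,s=np.cos(-.1085),np.sin(-.1085)
k=np.zeros(m.shape,np.uint8);cv2.fillPoly(k,[np.int32([proj(a,(664+c*x-s*y,108.5+s*x+c*y,14)) for x,y in((-61,-93),(61,-93),(61,93),(-61,93))])],1)
for q in comps(m&(k>0),40):
    P=np.array([onz(a,*p,19)[:2] for p in q[:,0].astype(float)])-[664,108.5]; P=np.float32(P@np.array([[c,-s],[s,c]])); print("in tub",cv2.minAreaRect(P))
for n,z,(x0,y0,x1,y1) in (("tub",64,(180,112,290,195)),):
    H=hsv[...,0];m=(S>150)&(H>20)&(H<34)&(V>60);M=np.zeros(m.shape,bool);M[y0:y1,x0:x1]=m[y0:y1,x0:x1];
    print(n,cv2.minAreaRect(np.array([onz(a,*p,z)[:2] for p in np.vstack(comps(M)[:3])[:,0].astype(float)],np.float32)))
E
```

```text
time: 41.15
tool_pos: [437.0, -371.0, 352.4]
tcp_rot: [-3.141, -0.0, 0.032]
contact_force: [-0.2, -0.2, 0.3]
grip_width: 40.0
finger_force: 0.0
at [ 437.7 -370.1  352.4] gz 193.4 yaw 0.034 t 41.2 F [ 1.1 -0.8  0.2] w 39.8 q6 0.7 | shift [ -1.8   2.9 158.4] turn -0.001
wrist (196, 85, 131, 172) ((436.33990478515625, -375.3268737792969), (201.2926788330078, 138.4829559326172), 1.992525577545166)
handle ends [array([257., 223.]), array([260., 141.])]
top (376, 203, 52, 77) ((433.4725036621094, -375.50103759765625), (203.29591369628906, 140.2652587890625), 0.5190656185150146)
handle ends [array([404., 258.]), array([404., 223.])]
in tub ((2.1353607177734375, -60.33930206298828), (108.26875305175781, 32.924869537353516), 0.20881904661655426)
in tub ((1.2235565185546875, -21.418718338012695), (33.00943374633789, 108.93280029296875), 89.8838119506836)
in tub ((1.0012168884277344, 17.73796844482422), (32.89945983886719, 108.46234893798828), 89.64955139160156)
in tub ((-4.918743133544922, 55.592132568359375), (107.29802703857422, 32.966796875), 0.6853841543197632)
tub ((661.9920654296875, 104.73994445800781), (194.07254028320312, 135.0391387939453), 84.02649688720703)
```

All four pulls are in one row in the tub. Since the lid has only ±2.5 mm play, I first measure the tub with the wrist camera in the same tool attitude the lid will be held in.

```bash
echo '[40, 20, -50, 0, -0.18, 40, 40, -100, 0, -0.36, 40, 60, -150, -20, -0.54, 40, 80, -200, -40, -0.72, 40, 100, -250, -53, -0.9]' > rows.txt && python3 shift.py rows.txt
python3 - <<'E'
from h import *
delta(667,111,246,1.4623)
E
```

```text
time: 41.88
tool_pos: [529.5, -114.7, 406.5]
tcp_rot: [3.14, -0.001, 0.941]
contact_force: [1.0, -0.1, -0.8]
grip_width: 40.2
finger_force: 0.0
at [ 529.5 -114.7  406.5] gz 247.5 yaw 0.941 t 41.9 F [ 1.  -0.1 -0.8] w 40.2 q6 0.28 | shift [263.4 -21.9   1.7] turn -0.522
```

```bash
echo '[40, 55, -5, 0, -0.18, 40, 110, -9, 0, -0.36, 40, 165, -14, 0, -0.52, 40, 220, -18, 0, -0.52, 40, 263, -22, 0, -0.52]' > rows.txt && python3 shift.py rows.txt
echo '[40, 0, 0, 0, 0, 40, 0, 0, 0, 0, 40, 0, 0, 0, 0]' > rows.txt && python3 shift.py rows.txt
python3 - <<'E'
from h import *
w=cap("wrist","w10")
delta(667,111,246,1.4623)
hsv=cv2.cvtColor(w["color"],cv2.COLOR_RGB2HSV);H,S,V=[hsv[...,i].astype(int) for i in range(3)]
m=(S>120)&(H>18)&(H<36)&(V>40); k=np.zeros(m.shape,np.uint8)
cv2.fillPoly(k,[np.int32([proj(w,(667+145*np.cos(t),111+145*np.sin(t),64)) for t in np.linspace(0,6.28,24)])],1)
cs=comps(m&(k>0),100); P=np.vstack(cs[:8])[:,0].astype(float)
print([cv2.boundingRect(c) for c in cs[:8]])
print(cv2.minAreaRect(np.array([onz(w,*p,64)[:2] for p in P],np.float32)))
cv2.imwrite("pics/c10.png",cv2.resize(cv2.imread("pics/w10.png"),(800,600),interpolation=cv2.INTER_CUBIC))
E
```

```text
time: 42.5
tool_pos: [668.2, 110.4, 405.2]
tcp_rot: [3.142, -0.0, 1.456]
contact_force: [-0.1, -0.2, -0.1]
grip_width: 39.8
finger_force: 0.0
time: 42.88
tool_pos: [667.5, 105.5, 405.6]
tcp_rot: [3.142, 0.0, 1.452]
contact_force: [-0.2, -0.5, 0.4]
grip_width: 40.0
finger_force: 0.0
at [667.6 105.3 405.7] gz 246.7 yaw 1.451 t 42.9 F [-0.  -0.5 -0.8] w 40.1 q6 0.16 | shift [ 5.6 -1.2  0.7] turn -0.011
[(192, 77, 132, 174)]
((668.414306640625, 111.06423950195312), (200.50282287597656, 137.97344970703125), 83.61581420898438)
```

Tub (wrist estimate) at (668.4, 111.1), long axis 1.459. Back to the lid.

```bash
echo '[40, -55, 5, 0, 0.18, 40, -110, 9, 0, 0.36, 40, -165, 14, 20, 0.54, 40, -220, 18, 40, 0.72, 40, -263, 22, 53, 0.9]' > rows.txt && python3 shift.py rows.txt
python3 - <<'E'
from h import *
delta(436.3,-375,192,.035)
E
```

```text
time: 43.55
tool_pos: [657.6, -160.9, 351.7]
tcp_rot: [-3.141, 0.001, 0.544]
contact_force: [-0.5, 0.1, 0.5]
grip_width: 40.0
finger_force: 0.0
at [ 657.6 -160.9  351.7] gz 192.7 yaw 0.544 t 43.5 F [-0.5  0.1  0.5] w 40.0 q6 0.67 | shift [-300.1   68.8    0.9] turn 0.509
```

```bash
echo '[40, -60, 14, 0, 0.18, 40, -120, 28, 0, 0.36, 40, -180, 41, 0, 0.51, 40, -240, 55, 0, 0.51, 40, -300, 69, 0, 0.51]' > rows.txt && python3 shift.py rows.txt
echo '[40, 0, 0, 0, 0, 40, 0, 0, 0, 0]' > rows.txt && python3 shift.py rows.txt
cat >> h.py <<'E'
def yel(w,x,y,z,r=145):
    hsv=cv2.cvtColor(w["color"],cv2.COLOR_RGB2HSV);H,S,V=[hsv[...,i].astype(int) for i in range(3)]
    m=(S>120)&(H>18)&(H<36)&(V>40); k=np.zeros(m.shape,np.uint8)
    cv2.fillPoly(k,[np.int32([proj(w,(x+r*np.cos(t),y+r*np.sin(t),z)) for t in np.linspace(0,6.28,24)])],1)
    cs=comps(m&(k>0),100); P=np.vstack(cs[:8])[:,0].astype(float)
    print([cv2.boundingRect(c) for c in cs[:8]],cv2.minAreaRect(np.array([onz(w,*p,z)[:2] for p in P],np.float32)))
E
python3 - <<'E'
from h import *
w=cap("wrist"); yel(w,436,-375,11); delta(436.3,-375,35,.035)
E
```

```text
time: 44.18
tool_pos: [437.0, -375.3, 353.0]
tcp_rot: [3.141, -0.001, 0.041]
contact_force: [0.7, -0.9, -0.1]
grip_width: 40.2
finger_force: 0.0
time: 44.42
tool_pos: [438.9, -374.0, 352.7]
tcp_rot: [3.141, -0.001, 0.04]
contact_force: [0.1, 0.4, -0.6]
grip_width: 39.7
finger_force: 0.0
[(194, 87, 130, 172)] ((435.73052978515625, -375.43084716796875), (202.07814025878906, 138.45640563964844), 2.051241874694824)
at [ 439.6 -373.4  352.6] gz 193.6 yaw 0.042 t 44.5 F [-0.9  0.1  0.7] w 39.9 q6 0.69 | shift [ -3.5   1.4 158.6] turn 0.007
```

```bash
echo '[40, -3.5, 2, 40, 0.007, 40, -3.5, 2, 90, 0.007, 40, -3.5, 2, 125, 0.007, 40, -3.5, 2, 140, 0.007, 40, -3.5, 2, 140, 0.007]' > rows.txt && python3 shift.py rows.txt
python3 - <<'E'
from h import *
delta(436,-375.4,34.5,.0355)
E
```

```text
time: 45.1
tool_pos: [436.7, -375.3, 211.9]
tcp_rot: [-3.141, 0.001, 0.037]
contact_force: [0.1, -0.4, 0.6]
grip_width: 40.0
finger_force: 0.0
at [ 436.7 -375.3  211.9] gz 52.9 yaw 0.037 t 45.1 F [ 0.1 -0.4  0.6] w 40.0 q6 0.69 | shift [-0.7  0.1 18.4] turn 0.001
```

```bash
echo '[40, -0.7, 0, 10, 0, 40, -0.7, 0, 18, 0, 40, -0.7, 0, 18, 0, 30, -0.7, 0, 18, 0, 22, -0.7, 0, 18, 0]' > rows.txt && python3 shift.py rows.txt
echo '[18, 0, 0, 0, 0, 5, 0, 0, 0, 0, 5, 0, 0, 0, 0, 5, 0, 0, 0, 0]' > rows.txt && python3 shift.py rows.txt
python3 - <<'E'
from h import *
delta(436,-375.4,34.5,.0355)
w=cap("wrist"); yel(w,436,-375,11)
E
```

```text
time: 45.72
tool_pos: [435.4, -376.1, 194.6]
tcp_rot: [3.141, -0.0, 0.035]
contact_force: [0.6, -0.5, -0.2]
grip_width: 25.0
finger_force: 0.0
time: 46.22
tool_pos: [435.4, -375.8, 194.4]
tcp_rot: [-3.141, 0.0, 0.035]
contact_force: [-1.1, 1.5, 2.8]
grip_width: 13.5
finger_force: 30.0
at [ 435.4 -375.8  194.4] gz 35.4 yaw 0.035 t 46.2 F [-1.1  1.5  2.8] w 13.5 q6 0.69 | shift [ 0.6 -0.4  0.9] turn -0.0
[(130, 60, 259, 207), (235, 292, 70, 35), (306, 314, 48, 13), (352, 313, 32, 13)] ((452.7022399902344, -386.0761413574219), (169.62289428710938, 155.61761474609375), 2.2040178775787354)
```

```bash
echo '[5, 0, 0, -20, 0, 5, 0, 0, -60, 0, 5, 0, 0, -110, 0, 5, 0, 0, -130, 0, 5, 0, 0, -130, 0]' > rows.txt && python3 shift.py rows.txt
python3 - <<'E'
from h import *
delta(668.3,110.5,165,1.459)
E
```

```text
time: 46.9
tool_pos: [435.5, -376.3, 325.6]
tcp_rot: [3.138, -0.002, 0.035]
contact_force: [0.1, -0.6, -2.2]
grip_width: 13.5
finger_force: 30.0
at [ 435.5 -376.3  325.6] gz 166.6 yaw 0.035 t 46.9 F [ 0.1 -0.6 -2.2] w 13.5 q6 0.69 | shift [ 249.8 -478.3    0.7] turn -1.424
```

```bash
echo '[5, 25, -48, 0, -0.15, 5, 50, -96, 0, -0.3, 5, 75, -144, 0, -0.45, 5, 100, -192, 0, -0.6, 5, 125, -239, 0, -0.75]' > rows.txt && python3 shift.py rows.txt
python3 - <<'E'
from h import *
delta(668.3,110.5,165,1.459)
E
```

```text
time: 47.52
tool_pos: [552.1, -131.0, 322.2]
tcp_rot: [-3.139, 0.001, 0.79]
contact_force: [1.2, -1.6, -1.6]
grip_width: 13.9
finger_force: 30.0
at [ 552.1 -131.   322.2] gz 163.2 yaw 0.79 t 47.5 F [ 1.2 -1.6 -1.6] w 13.9 q6 0.41 | shift [253.3 -87.5  -1.9] turn -0.669
```

```bash
echo '[5, 50, -17, 0, -0.15, 5, 100, -35, 0, -0.3, 5, 150, -52, 0, -0.45, 5, 200, -70, 0, -0.6, 5, 250, -86, 0, -0.67]' > rows.txt && python3 shift.py rows.txt
echo '[5, 0, 0, 0, 0, 5, 0, 0, 0, 0, 5, 0, 0, 0, 0]' > rows.txt && python3 shift.py rows.txt
python3 - <<'E'
from h import *
delta(668.3,110.5,165,1.459)
E
```

```text
time: 48.15
tool_pos: [668.3, 106.5, 321.7]
tcp_rot: [-3.138, 0.001, 1.458]
contact_force: [0.3, -0.4, -1.3]
grip_width: 13.9
finger_force: 30.0
time: 48.52
tool_pos: [667.6, 103.6, 323.4]
tcp_rot: [-3.14, 0.001, 1.453]
contact_force: [-0.6, -0.2, -1.5]
grip_width: 13.3
finger_force: 30.0
at [667.6 103.6 323.4] gz 164.4 yaw 1.453 t 48.5 F [-0.6 -0.2 -1.5] w 13.3 q6 0.16 | shift [ 7.  -0.2 -0.6] turn -0.006
```

```bash
echo '[5, 7, 0, 20, -0.006, 5, 7, 0, 45, -0.006, 5, 7, 0, 56, -0.006, 5, 7, 0, 56, -0.006, 5, 7, 0, 56, -0.006]' > rows.txt && python3 shift.py rows.txt
python3 - <<'E'
from h import *
delta(668.3,110.5,93.5,1.459)
w=cap("wrist","w11");a=cap("top")
m=cv2.imread("pics/w11.png"); 
yel(a,664,108.5,80)
E
```

```text
time: 49.15
tool_pos: [669.0, 111.4, 269.4]
tcp_rot: [3.14, -0.0, 1.461]
contact_force: [0.3, -0.7, -1.5]
grip_width: 13.7
finger_force: 30.0
at [669.  111.4 269.4] gz 110.4 yaw 1.461 t 49.1 F [ 0.3 -0.7 -1.5] w 13.7 q6 0.16 | shift [-1.  -0.7 16.9] turn 0.002
[(236, 122, 27, 59), (177, 142, 24, 32)] ((664.7144775390625, 109.50493621826172), (205.98159790039062, 145.75477600097656), 83.89682006835938)
```

```bash
echo '[5, -1, -0.7, 0, 0, 5, -1, -0.7, 5, 0, 5, -1, -0.7, 9, 0, 5, -1, -0.7, 12, 0, 5, -1, -0.7, 12, 0]' > rows.txt && python3 shift.py rows.txt
echo '[5, 0, 0, 2, 0, 5, 0, 0, 4, 0, 5, 0, 0, 4, 0]' > rows.txt && python3 shift.py rows.txt
python3 - <<'E'
from h import *
delta(668.3,110.5,93.5,1.459)
E
```

```text
time: 49.88
tool_pos: [667.8, 110.9, 255.7]
tcp_rot: [-3.141, 0.0, 1.461]
contact_force: [-0.1, -0.3, -1.9]
grip_width: 13.8
finger_force: 30.0
time: 50.25
tool_pos: [667.9, 110.9, 252.4]
tcp_rot: [3.141, 0.0, 1.461]
contact_force: [-0.9, -0.8, -0.3]
grip_width: 14.3
finger_force: 30.0
at [667.9 110.9 252.4] gz 93.4 yaw 1.461 t 50.2 F [-0.9 -0.8 -0.3] w 14.3 q6 0.16 | shift [-0.4  0.4 -0.1] turn 0.002
```

```bash
echo '[5, 0, 0, 1.5, 0, 5, 0, 0, 1.5, 0, 5, 0, 0, 1.5, 0]' > rows.txt && python3 shift.py rows.txt
echo '[5, 0, 0, 0.5, 0, 5, 0, 0, 1, 0, 30, 0, 0, 0, 0, 30, 0, 0, 0, 0, 30, 0, 0, 0, 0]' > rows.txt && python3 shift.py rows.txt
echo '[30, 0, 0, -20, 0, 30, 0, 0, -60, 0, 30, 0, 0, -110, 0, 30, 0, 0, -150, 0, 30, 0, 0, -150, 0]' > rows.txt && python3 shift.py rows.txt
python3 - <<'E'
from h import *
delta(480,100,200,1.459)
E
```

```text
time: 50.62
tool_pos: [667.8, 110.9, 252.4]
tcp_rot: [3.14, -0.0, 1.461]
contact_force: [-3.7, -0.2, 7.9]
grip_width: 13.9
finger_force: 30.0
time: 51.25
tool_pos: [667.9, 110.9, 250.4]
tcp_rot: [-3.141, 0.0, 1.461]
contact_force: [-0.0, 0.3, -0.1]
grip_width: 29.2
finger_force: 0.0
time: 51.88
tool_pos: [668.2, 111.0, 404.9]
tcp_rot: [3.134, -0.001, 1.461]
contact_force: [0.6, 0.2, 0.4]
grip_width: 29.9
finger_force: 0.0
at [668.2 111.  404.9] gz 245.9 yaw 1.461 t 51.9 F [0.6 0.2 0.4] w 29.9 q6 0.16 | shift [ -31.5 -186.2   44.4] turn 0.002
```

Lid met firm contact exactly at seating height. Check it, and measure the tab: top picture earlier showed it at about (208,227).

```bash
python3 - <<'E'
from h import *
w=cap("wrist");yel(w,668,111,69)
a=cap("top");print(onz(a,208,227,92), proj(a,(580,92,10)))
E
echo '[10, -10, -60, 0, 0, 0, -20, -120, 0, 0, 0, -27, -165, 0, 0, 0, -27, -165, 0, 0, 0, -27, -165, 0, 0]' > rows.txt && python3 shift.py rows.txt
python3 - <<'E'
from h import *
w=cap("wrist","w12")
a=cap("top","top6");delta(480,100,200,1.459)
m=cv2.imread("pics/w12.png");t=cv2.imread("pics/top6.png")[195:265,170:250]
c=np.zeros((600,800,3),np.uint8);c[:384,:512]=m
t=cv2.resize(t,None,fx=3.5,fy=3.5,interpolation=cv2.INTER_CUBIC);c[:t.shape[0],515:515+t.shape[1]]=t[:, :285]
s=cap("side");s=s["color"][160:280,150:330,::-1];s=cv2.resize(s,None,fx=1.55,fy=1.55);c[250:250+s.shape[0],515:515+s.shape[1]]=s
m2=cv2.resize(m[150:290,150:370],None,fx=1,fy=1);cv2.imwrite("pics/c12.png",c)
c0=(579.5+3.5,91.5+3)
cc,ss=np.cos(-.1085),np.sin(-.1085)
for k in(0,.01): 
    for n,q in(("tab?",(-130+1000*k,26,92)),("tip",(-31+1000*k,26,72))):
        print(k,n,(c0[0]+cc*q[0]-ss*q[1],c0[1]+ss*q[0]+cc*q[1]))
E
```

```text
[(190, 84, 133, 174)] ((668.606689453125, 110.60155487060547), (200.00381469726562, 137.7902069091797), 83.62310791015625)
[464.59558632 131.38748557  92.        ] [227.47229036 183.24586657]
time: 52.6
tool_pos: [501.5, 102.1, 400.1]
tcp_rot: [-3.141, 0.0, 1.461]
contact_force: [0.4, 0.9, 0.2]
grip_width: 0.6
finger_force: 0.0
at [502.1 102.1 400.1] gz 241.1 yaw 1.461 t 52.7 F [ 0.8  0.6 -0.2] w 0.2 q6 0.16 | shift [ -4.5 -21.7  41.1] turn 0.002
0 tab? (np.float64(456.57991420851386), np.float64(134.42445251313157))
0 tip (np.float64(554.9977592759483), np.float64(123.70401538200286))
0.01 tab? (np.float64(466.5211106799719), np.float64(133.3415800756438))
0.01 tip (np.float64(564.9389557474063), np.float64(122.62114294451511))
```

View pics/c12.png

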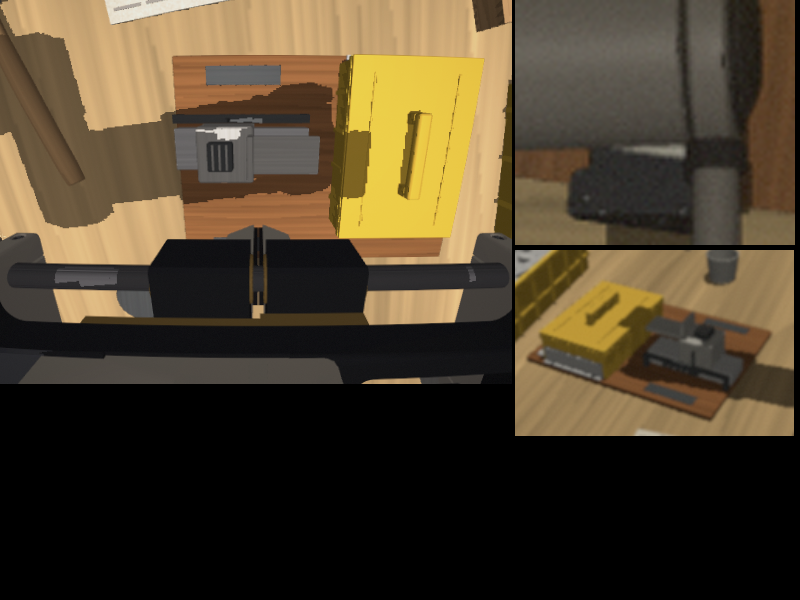

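The lid lies flat on the tub; the hold-down's tab is at (220.5,156) in the wrist picture, the ledge at column ~248.

```bash
python3 - <<'E'
from h import *
w=cap("wrist");a=cap("top")
print(tri(w,(220.5,156),a,(208,227)))
T=onz(w,220.5,156,92);print(T,onz(w,242,152,106),onz(w,253,150,106),onz(w,319,155,72))
delta(T[0],T[1],130,1.4623)
E
```

```text
(array([464.99493416, 132.77512092,  77.84664036]), np.float64(1.5387402296758437))
[467.80194763 134.65194457  92.        ] [490.76047613 138.34295315 106.        ] [501.36387546 139.08319647 106.        ] [570.02561127 121.1010521   72.        ]
at [501.8 102.1 400.2] gz 241.2 yaw 1.461 t 52.9 F [-0.2  0.  -1.1] w 0.4 q6 0.16 | shift [ 28.7 -37.3 111.2] turn -0.001
```

```bash
echo '[0, 15, -18, 20, 0, 0, 29, -37, 60, 0, 0, 29, -37, 100, 0, 0, 29, -37, 111, 0, 0, 29, -37, 111, 0]' > rows.txt && python3 shift.py rows.txt
echo '[0, 0, 0, 8, 0, 0, 0, 0, 16, 0, 0, 0, 0, 16, 0]' > rows.txt && python3 shift.py rows.txt
python3 - <<'E'
from h import *
delta(468,133.5,104,1.4623)
E
```

```text
time: 53.48
tool_pos: [468.0, 134.9, 289.7]
tcp_rot: [-3.141, 0.0, 1.461]
contact_force: [0.5, -0.3, -0.4]
grip_width: 0.5
finger_force: 0.0
time: 53.85
tool_pos: [467.3, 134.9, 273.5]
tcp_rot: [-3.141, 0.0, 1.461]
contact_force: [0.4, 0.9, -0.9]
grip_width: 0.2
finger_force: 0.0
at [467.3 134.9 273.5] gz 114.5 yaw 1.461 t 53.9 F [ 0.4  0.9 -0.9] w 0.2 q6 0.23 | shift [-1.3  0.9 10.5] turn -0.001
```

Tip at 95.5 mm; press on.

```bash
echo '[0, -1, 1, 3, 0, 0, -1, 1, 5, 0, 0, -1, 1, 5, 0]' > rows.txt && python3 shift.py rows.txt
echo '[0, 0, 0, 3, 0, 0, 0, 0, 5, 0, 0, 0, 0, 5, 0]' > rows.txt && python3 shift.py rows.txt
echo '[0, 0, 0, 2, 0, 0, 0, 0, 2, 0, 0, 0, 0, 2, 0]' > rows.txt && python3 shift.py rows.txt
```

```text
time: 54.22
tool_pos: [468.4, 133.8, 269.0]
tcp_rot: [3.141, 0.0, 1.461]
contact_force: [0.2, -1.1, 3.3]
grip_width: 0.4
finger_force: 1.3
time: 54.6
tool_pos: [468.4, 133.8, 264.0]
tcp_rot: [3.141, -0.0, 1.461]
contact_force: [0.2, -1.5, 6.0]
grip_width: 0.4
finger_force: 3.3
time: 54.98
tool_pos: [468.4, 133.8, 262.2]
tcp_rot: [3.14, -0.0, 1.461]
contact_force: [-0.5, -1.1, 8.2]
grip_width: 0.4
finger_force: 3.9
```

```bash
echo '[0, 0, 5, 0, 0, 0, 0, 10, 0, 0, 0, 0, 15, 0, 0, 0, 0, 20, 0, 0, 0, 0, 25, 0, 0]' > rows.txt && python3 shift.py rows.txt
echo '[0, 0, 5, 0, 0, 0, 0, 10, 0, 0, 0, 0, 15, 0, 0, 0, 0, 20, 0, 0, 0, 0, 25, 0, 0]' > rows.txt && python3 shift.py rows.txt
python3 - <<'E'
from h import *
delta(468,133.5,103,1.4623)
w=cap("wrist"); cv2.imwrite("pics/w13.png",w["color"][:,:,::-1])
E
```

```text
time: 55.6
tool_pos: [493.2, 131.1, 262.2]
tcp_rot: [3.141, 0.0, 1.461]
contact_force: [-2.7, -0.7, 8.5]
grip_width: 0.3
finger_force: 4.2
time: 56.22
tool_pos: [518.0, 128.4, 262.2]
tcp_rot: [3.141, -0.0, 1.461]
contact_force: [-2.0, -0.6, 7.3]
grip_width: 0.7
finger_force: 4.1
at [518.  128.4 262.2] gz 103.2 yaw 1.461 t 56.2 F [-2.  -0.6  7.3] w 0.7 q6 0.21 | shift [ -0.4 -50.3   0.2] turn -0.001
```

```bash
echo '[0, 0, 3, 0, 0, 0, 0, 6, 0, 0, 0, 0, 9, 0, 0, 0, 0, 12, 0, 0, 0, 0, 12, 0, 0]' > rows.txt && python3 shift.py rows.txt
echo '[0, 0, 2, 0, 0, 0, 0, 4, 0, 0, 0, 0, 6, 0, 0, 0, 0, 6, 0, 0]' > rows.txt && python3 shift.py rows.txt
echo '[0, 0, 2, 0, 0, 0, 0, 4, 0, 0, 0, 0, 4, 0, 0]' > rows.txt && python3 shift.py rows.txt
```

```text
time: 56.9
tool_pos: [529.3, 127.2, 262.2]
tcp_rot: [-3.14, 0.0, 1.461]
contact_force: [-4.7, -0.1, 11.1]
grip_width: 0.3
finger_force: 5.2
time: 57.4
tool_pos: [534.3, 126.8, 262.1]
tcp_rot: [-3.137, 0.0, 1.461]
contact_force: [-10.0, 0.5, 13.6]
grip_width: 0.5
finger_force: 7.0
time: 57.78
tool_pos: [537.7, 126.5, 262.1]
tcp_rot: [-3.135, 0.0, 1.461]
contact_force: [-12.8, 0.7, 16.4]
grip_width: 0.3
finger_force: 9.0
```

```bash
echo '[0, 0, 2, 0, 0, 0, 0, 4, 0, 0, 0, 0, 4, 0, 0]' > rows.txt && python3 shift.py rows.txt
python3 - <<'E'
from h import *
a=cap("top","top7");w=cap("wrist","w14")
c0=(583,94.5);cc,ss=np.cos(-.1085),np.sin(-.1085)
for k in(60,66,72):
    f=lambda q:(c0[0]+cc*q[0]-ss*q[1],c0[1]+ss*q[0]+cc*q[1],q[2])
    print(k,[proj(v,f((-31+k,26+d,74))).round(1) for v in(a,w) for d in(-20,20)])
# tongue boundary along its axis in both views: yellow/grey transition
for n,v in(("top",a),("wrist",w)):
    hsv=cv2.cvtColor(v["color"],cv2.COLOR_RGB2HSV)
    for d in(-12,0,12):
        print(n,d,[tuple(int(t) for t in hsv[int(p[1]),int(p[0])]) if 0<=p[0]<512 and 0<=p[1]<384 else None for x in range(10,66,5) for p in [proj(v,(c0[0]+cc*x-ss*(26+d),c0[1]+ss*x+cc*(26+d),75))]])
E
```

```text
time: 58.15
tool_pos: [539.2, 126.5, 262.0]
tcp_rot: [-3.126, 0.001, 1.462]
contact_force: [-26.1, 2.8, 26.2]
grip_width: 0.2
finger_force: 15.7
60 [array([223.7, 168.4]), array([208. , 166.4]), array([377.7, 262.3]), array([385.9, 204.9])]
66 [array([224., 166.]), array([208.4, 164.1]), array([386.7, 262.3]), array([395.4, 204.9])]
72 [array([224.3, 163.7]), array([208.7, 161.8]), array([395.7, 262.2]), array([405. , 204.9])]
top -12 [(18, 42, 90), (23, 46, 89), (17, 56, 86), (22, 57, 81), (19, 55, 79), (19, 58, 75), (19, 67, 65), (26, 89, 57), (23, 90, 51), (24, 77, 50), (25, 153, 122), (25, 160, 148)]
top 0 [(19, 49, 88), (19, 56, 87), (18, 51, 85), (19, 51, 85), (21, 64, 76), (19, 52, 78), (23, 57, 71), (20, 69, 67), (22, 75, 51), (21, 82, 53), (24, 142, 95), (25, 164, 149)]
top 12 [(22, 52, 74), (20, 52, 73), (22, 62, 74), (19, 67, 72), (20, 67, 57), (21, 96, 53), (21, 65, 51), (25, 57, 49), (24, 70, 51), (21, 66, 54), (24, 159, 120), (25, 164, 148)]
wrist -12 [(120, 29, 26), (10, 17, 91), (15, 18, 116), (13, 15, 117), (17, 20, 116), (15, 18, 116), (15, 18, 116), (21, 178, 146), (22, 183, 149), (26, 170, 250), (27, 168, 252), (27, 167, 252)]
wrist 0 [(15, 17, 117), (15, 18, 116), (11, 17, 118), (15, 17, 118), (13, 15, 117), (11, 17, 118), (17, 19, 118), (22, 183, 149), (22, 182, 150), (22, 183, 149), (27, 166, 252), (27, 167, 252)]
wrist 12 [(17, 19, 119), (13, 15, 119), (17, 15, 119), (17, 15, 119), (19, 17, 119), (19, 17, 119), (17, 15, 118), (22, 183, 149), (22, 183, 149), (27, 166, 252), (27, 166, 252), (27, 166, 252)]
```

Force rises to 26 N and the tongue's tip is at carrier x 40–45: home. Lift straight up so the tab springs.

```bash
echo '[0, 0, -3, 0, 0, 0, 0, -3, -4, 0, 0, 0, -3, -9, 0, 0, 0, -3, -14, 0, 0, 0, -3, -20, 0]' > rows.txt && python3 shift.py rows.txt
echo '[0, 0, -10, -30, 0, 0, 0, -10, -80, 0, 0, 0, -40, -130, 0, 0, 0, -100, -130, 0, 0, 0, -150, -130, 0]' > rows.txt && python3 shift.py rows.txt
echo '[0, 0, -60, 0, 0, 0, 0, -120, 0, 0, 0, 0, -120, 0, 0]' > rows.txt && python3 shift.py rows.txt
python3 - <<'E'
from h import *
a=cap("top","top8");w=cap("wrist","w15");delta(500,100,200,1.46)
yel(w,668,111,69);yel(a,664,108.5,69)
c0=(583,94.5);cc,ss=np.cos(-.1085),np.sin(-.1085)
hsv=cv2.cvtColor(w["color"],cv2.COLOR_RGB2HSV)
for d in(-12,0,12): print(d,[tuple(int(t) for t in hsv[int(p[1]),int(p[0])]) if 0<=p[0]<512 and 0<=p[1]<384 else None for x in range(26,60,3) for p in [proj(w,(c0[0]+cc*x-ss*(26+d),c0[1]+ss*x+cc*(26+d),75))]])
# stake
h2=cv2.cvtColor(a["color"],cv2.COLOR_RGB2HSV);m=(h2[...,2]<95);k=np.zeros(m.shape,bool);k[200:280,70:160]=1
print([cv2.boundingRect(c) for c in comps(m&k)])
E
```

```text
time: 58.88
tool_pos: [540.9, 125.9, 281.7]
tcp_rot: [3.142, 0.0, 1.461]
contact_force: [0.1, -0.3, 0.8]
grip_width: 0.6
finger_force: 0.0
time: 59.5
tool_pos: [390.0, 142.3, 412.5]
tcp_rot: [3.14, -0.001, 1.461]
contact_force: [-0.4, -0.2, -0.3]
grip_width: 0.5
finger_force: 0.0
time: 59.88
tool_pos: [269.2, 155.5, 412.0]
tcp_rot: [3.141, -0.0, 1.463]
contact_force: [0.8, 0.1, 0.8]
grip_width: 0.5
finger_force: 0.0
at [272.4 155.6 412.5] gz 253.5 yaw 1.462 t 60.0 F [-0.   0.8  0.4] w 0.4 q6 0.38 | shift [-30.5 232.1  54.1] turn 0.002
[(481, 201, 31, 38), (497, 103, 15, 53)] ((555.9298706054688, 121.0970687866211), (40.57672119140625, 171.76119995117188), 8.306029319763184)
[(178, 118, 85, 63)] ((662.91259765625, 108.83959197998047), (203.41233825683594, 140.767333984375), 83.73477172851562)
-12 [None, None, None, None, None, None, None, None, None, None, None, None]
0 [None, None, None, None, None, None, None, None, None, None, None, None]
12 [None, None, None, None, None, None, None, None, None, None, None, None]
[(100, 229, 28, 24)]
```

Everything looks right (lid 663,109 in top view; stake on paper). I probe the tab height lightly to be sure that it sprang up (contact at about 92 mm if locked).

```bash
echo '[0, 0, 60, 0, 0, 0, 0, 120, 0, 0, 0, 0, 180, 0, 0, 0, 0, 240, 0, 0, 0, 0, 257, 0, 0]' > rows.txt && python3 shift.py rows.txt
echo '[0, 0, 0, 50, 0, 0, 0, 0, 100, 0, 0, 0, 0, 125, 0, 0, 0, 0, 130, 0, 0, 0, 0, 130, 0]' > rows.txt && python3 shift.py rows.txt
python3 - <<'E'
from h import *
delta(528,127,109.5,1.4623)
E
```

```text
time: 60.6
tool_pos: [532.2, 125.9, 410.1]
tcp_rot: [3.141, 0.0, 1.459]
contact_force: [-0.0, 0.4, 0.1]
grip_width: 0.4
finger_force: 0.0
time: 61.22
tool_pos: [528.8, 127.0, 281.9]
tcp_rot: [3.141, -0.0, 1.461]
contact_force: [0.4, 0.1, 0.3]
grip_width: 0.2
finger_force: 0.0
at [528.8 127.  281.9] gz 122.9 yaw 1.461 t 61.2 F [0.4 0.1 0.3] w 0.2 q6 0.21 | shift [-0.1 -0.8 13.4] turn -0.002
```

```bash
echo '[0, 0, 0, 4, 0, 0, 0, 0, 8, 0, 0, 0, 0, 10, 0, 0, 0, 0, 10, 0]' > rows.txt && python3 shift.py rows.txt
echo '[0, 0, 0, 2, 0, 0, 0, 0, 2, 0, 0, 0, 0, 2, 0]' > rows.txt && python3 shift.py rows.txt
echo '[0, 0, 0, 1, 0, 0, 0, 0, 1, 0, 0, 0, 0, 1, 0]' > rows.txt && python3 shift.py rows.txt
```

```text
time: 61.72
tool_pos: [527.8, 127.3, 271.7]
tcp_rot: [-3.142, 0.0, 1.461]
contact_force: [0.2, 0.3, -0.3]
grip_width: 0.4
finger_force: 0.0
time: 62.1
tool_pos: [527.9, 127.4, 270.0]
tcp_rot: [3.141, -0.0, 1.461]
contact_force: [0.4, 1.0, 2.3]
grip_width: 0.5
finger_force: 1.2
time: 62.48
tool_pos: [528.0, 127.3, 268.8]
tcp_rot: [3.141, -0.0, 1.461]
contact_force: [0.1, 0.8, 3.2]
grip_width: 0.1
finger_force: 1.6
```

Contact at 92 mm: the tab is up and locked. Retreat, check, and hand in.

```bash
echo '[0, 0, 0, -15, 0, 0, 0, 0, -60, 0, 0, 0, 0, -110, 0, 0, 0, 0, -140, 0, 0, 0, 0, -140, 0]' > rows.txt && python3 shift.py rows.txt
echo '[0, 0, -60, 0, 0, 0, 0, -120, 0, 0, 0, 0, -180, 0, 0, 0, 0, -180, 0, 0, 0, 0, -180, 0, 0]' > rows.txt && python3 shift.py rows.txt
python3 - <<'E'
from h import *
a=cap("top");yel(a,664,108.5,69)
hsv=cv2.cvtColor(a["color"],cv2.COLOR_RGB2HSV)
m=(hsv[...,2]<95);k=np.zeros(m.shape,bool);k[200:280,70:160]=1
print([cv2.boundingRect(c) for c in comps(m&k)])
delta(0,0,0,0);print(bot.close_job())
E
```

```text
time: 63.1
tool_pos: [527.9, 127.4, 411.9]
tcp_rot: [3.136, -0.001, 1.461]
contact_force: [0.1, -0.4, -0.3]
grip_width: 0.6
finger_force: 0.0
time: 63.72
tool_pos: [349.2, 147.1, 408.7]
tcp_rot: [3.141, 0.0, 1.461]
contact_force: [0.1, -0.3, 0.8]
grip_width: 0.4
finger_force: 0.0
[(178, 118, 85, 63)] ((662.9146728515625, 108.91265106201172), (203.32701110839844, 140.7657928466797), 83.73031616210938)
[(100, 229, 28, 24)]
at [349.7 147.  408.6] gz 249.6 yaw 1.461 t 63.8 F [ 0.5 -0.2  0.3] w 0.2 q6 0.31 | shift [-184.4 -331.6  249.6] turn 1.461
the job is handed in; nothing more can be done
None
```

I handed the job in at about 64 s; no verdict was printed, but my checks show the tub against both stops, the stake on the newspaper, all four pulls in one layer in the tub, the lid seated, and the hold-down home with its tab up.

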